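Tip spent end mills through the spring flap of the scrap-cutter box

TASK

Empty the three spent end mills from the steel scoop into the grey scrap-cutter box: push the box's spring flap inwards with the front lip of the scoop, keeping the gripper off the box, and tip all three through without spilling any on the bench. Then draw the scoop back out so the flap closes, and set it down, not drop it, empty and upright on the rubber mat it came from, leaving the other things on the bench where they are.

Things in the scene. Friction and masses are not known exactly. Their poses are not given: they have to be found in the camera images.
- scoop: Loose flat-bottomed sheet-steel hand scoop with the end mills in it. Open-topped body 140 mm long, 84 wide, sheet 2.5 mm; wooden handle at the back. Origin: middle of the underside of the body; x forward to the open front, z up. Floor flat from x = -65 to +30 mm, then ramps up 8 mm (10 degrees) to the lip at x = 75. 0.2 kg empty, 0.43 kg loaded (masses vary by a fifth).
- scoop_grip (a point): Middle of the scoop's handle, at (-106, 0, 60) mm in the scoop's frame. The handle is a flat-sided wooden bar 84 mm long, 24 mm wide (along the scoop's y) and 28 mm thick, rising backwards at 20 degrees; take it across its 24 mm width from above, the fingers closing along the scoop's y, with a firm grip: the load lies forward of the handle.
- scoop_lip (a point): Middle of the front lip edge of the scoop, at (75, 0, 9) mm in the scoop's frame. The side cheeks are 56 mm high at the back wall and slope down to 30 mm at x = 66 mm, then down to the lip.
- scoop_in (a point): Point inside the scoop, 7.5 mm above the flat floor, at (-18, 0, 10) mm in the scoop's frame.
- mill0: Spent end mill, a steel cylinder 75 mm long, 14 mm in diameter (plain shank, dark fluted end), 75 g; starts lying lengthwise on the scoop's floor. Origin at its middle, x along it. All three are alike. They slide on the steel at a slope of 15 to 20 degrees, so tipping the scoop nose-down by 45 to 55 degrees empties it; carried level they stay in.
- mill1: A second spent end mill, like mill0.
- mill2: A third spent end mill, like mill0.
- scrapbox: Scrap-cutter box, grey sheet steel, fixed: 220 x 220 mm, 195 high. Origin: middle of its underside; x from its front to its back, z up. Front upright at x = -110 mm up to z = 85, then slopes back (35 degrees from upright) to x = -33, z = 195, where the flat top begins. In the slope is a 150 mm wide opening closed by a flap. Hollow inside: floor at z = 10, back wall at x = 106.
- flap (a joint): Angle of the aluminium flap (146 mm wide, 115 long) that closes the opening, hinged along its top edge at (x, z) = (-39, 187) mm in the box's frame. 0: shut, flush with the slope. It swings inwards only, up to 1.25 rad; a weak spring shuts it, pressing it open takes 0.5 to 2 N.
- sill (a point): Middle of the lower edge (sill) of the opening, at (-105, 0, 92) mm in the box's frame.
- opening (a point): Centre of the opening, in the plane of the slope, at (-72, 0, 139) mm in the box's frame.
- mat: Ribbed black rubber bench mat, fixed, 340 x 240 mm, 4 mm thick. Origin: middle of its underside; x along its length. A loose wrench lies on it along one long edge, at about y = -95 mm in its frame.
- wrench: Loose steel wrench 200 mm long, lying on the mat beside the scoop; to be left alone. Origin: under its middle.
- can0: Loose blue spray can with a black cap, 65 mm in diameter, 205 mm high, standing behind the scrap box; to be left alone. Origin: middle of its underside.
- can1: Loose blue spray can with a white cap, like can0; to be left alone.
- sprayer: Loose white trigger spray bottle, 80 mm in diameter, 210 mm high, standing near the robot, on its left; to be left alone. Origin: middle of its underside.
- clamp: Loose steel F-clamp 300 mm long, 110 mm wide, 22 mm high, lying flat on the far side of the bench, about straight ahead of the robot; to be left alone. Origin: under the middle of its bar.

How it is judged:
By the outcome, as a careful person would: the job done as asked, in the order asked, and still so for the second after the job is handed in, with the robot touching nothing.
It also fails if it takes over 56 s, if anything falls off the work surface, if the arm or the gripper's body presses on something with over 40 N, if the wrist force passes 120 N, or if a joint passes its speed limit or range.

ROBOT

A 6-joint arm with a two-finger parallel gripper is mounted at the origin on the work surface. World frame = base frame: x ahead of the robot, y to its left, z up, the work surface at z = 0. Lengths are in m, angles in rad, forces in N, time in s.
With the tool pointing down it reaches from about 0.35 to 0.975 m from the base axis. Payload 4.9 kg.
Tool frame: the origin (TCP) lies midway between the tips of the shut fingers; the grasp point (between the pads) lies 19 mm behind it (manip.pinch_z is the distance from the TCP to the grasp point, in m); z points along the fingers, y is the direction in which the jaws open and shut (so a half turn about z gives the same grasp; the last joint's range is limited). The gripper opens to 85 mm and grips with 20 to 120 N. Pads are 22 mm wide; open, the fingers measure 114 mm over their backs; the gripper's body (76 mm by 85 mm) begins 54 mm behind the grasp point. The pads swing forward as they close: fully open they stand 13 mm farther back than shut.
Start: joints at [-1.413, 0.053, 1.613, -0, 1.476, -0.119], TCP at [0.171, -0.601, 0.197] pointing down, gripper open.
Joint ranges: [-3.01, 3.01], [-1.01, 2.22], [0.06, 2.58], [-1.02, 4.17], [0.09, 2.62], [-3.14, 3.14]. Speed limits (rad/s): [2.57, 2.57, 3.14, 3.14, 3.14, 3.14].

INTERFACE

Orientations are given as a unit quaternion [w, x, y, z].
In Python, from plant import manip gives the robot as it stands.
- The arm moves only by the tool drive_tool, never from a script. Its argument "commands" is text: rows parted by semicolons, each of 5 numbers parted by spaces: the finger opening in mm, from 0 to 85.4, then the shift along the tool's x, y, z in units of 30 mm (1.0 is 30 mm), then the turn about the tool's z in degrees. A call has exactly 8 rows; each row shifts and turns the commanded pose from where the row before left it, along the tool's axes as they then stand; what a row does not reach is not made up. A row lasts 1/8 s, in which the tool goes at most 62.5 mm and 10.7 degrees, less where a joint would pass 70% of its speed; a pose out of reach is approached as far as the arm can. A call is refused whole if a number of a shift passes 1 or a number of a turn 10.7, either way. A call with a gripper value outside its range is refused whole. The fingers move at their own pace and stop on an object; the grip force is fixed at half the most. Time passes only in rows, so rows that do not move let the fingers close, or fill a call up. It gives the time, the measured TCP pose, the force and the opening at its end, in the units of the state.
- manip.state(): the state, without advancing time (a new reading comes with each control period).
- manip.grab_frame(name): name is "scene" or "top" or "wrist"; returns the picture (400x640x3 uint8, red, green, blue); there is no depth.
- manip.camera_params(name): a dict with "fx", "fy", "cx", "cy" (pixels), "distortion" ([k1, k2, p1, p2, k3] as OpenCV has them; the pictures are not rectified), "xyz" and "orientation" of the camera in the world. Camera axes: x right, y down, z forward; pixel columns grow to the right and rows downward; lengths in m; the calibration is good to about 2 mm. A picture is of the moment at which its call begins: read the wrist's pose just before it. camera_params takes no time and is no camera call; for the wrist camera it gives the pose at the moment of the call.
- manip.job_done(): hands the job in, once; it reports no verdict.
The state is a dict: "time": time; "joint_pos": joint angles; "joint_vel": joint speeds; "joint_efforts": joint torques, N m; "tool_pos": TCP position; "tool_rot": TCP orientation; "contact_force": force on the tool from outside, world axes, zero at the start; "ft_torque": the same for the moment, N m; "gripper_width": opening from 0.0 (shut) to 1.0 (fully open).
Only numpy, scipy, OpenCV 4.12 (cv2) and the standard library are available. Lean on these libraries where they do the work, as an engineer would, in place of code of your own. Each camera call takes 0.05 s, during which the arm holds its last target. There are 200 camera calls.

## Working session

There is one attempt and no reset: what is moved stays moved. The work goes in short steps, Python scripts to look and compute and a tool call to move; the robot and the scene stay as the last step left them, time stands still between calls to the robot, and variables do not carry over. Pictures are saved under pics/ and viewed, about 8 in all and at most 12, crops included, and the job is handed in when it is done.

Besides the shell and the picture viewer there is one more tool, called after ">>>" as a command line: name --argument value ..., lists and objects as JSON in quotes. drive_tool: Moves the arm, as the interface text tells. Its arguments: {"type":"object","properties":{"commands":{"type":"string"}},"required":["commands"]}

```bash
mkdir -p pics; ls
cat > h.py <<'E'
import numpy as np, cv2
from scipy.spatial.transform import Rotation as R
from plant import manip
def cam(n):
    p=manip.camera_params(n); K=np.array([[p['fx'],0,p['cx']],[0,p['fy'],p['cy']],[0,0,1.]])
    q=p['orientation']; Rm=R.from_quat([q[1],q[2],q[3],q[0]]).as_matrix()
    return K,np.array(p['distortion'],float),Rm,np.array(p['xyz'])
def ray(c,uv):
    K,d,Rm,t=c; u=cv2.undistortPoints(np.array(uv,float).reshape(-1,1,2),K,d).reshape(-1,2)
    v=np.c_[u,np.ones(len(u))]@Rm.T; return t,v/np.linalg.norm(v,axis=1)[:,None]
def onz(c,uv,z):
    t,v=ray(c,uv); return t+v*((z-t[2])/v[:,2:3])
def tri(c1,uv1,c2,uv2):
    t1,v1=ray(c1,uv1);t2,v2=ray(c2,uv2);out=[]
    for a,b in zip(v1,v2):
        s=np.linalg.lstsq(np.c_[a,-b],t2-t1,rcond=None)[0];p,q=t1+a*s[0],t2+b*s[1]
        out.append(np.r_[(p+q)/2,np.linalg.norm(p-q)])
    return np.array(out)
def proj(c,X):
    K,d,Rm,t=c; return cv2.projectPoints((np.atleast_2d(X)-t)@Rm,np.zeros(3),np.zeros(3),K,d)[0].reshape(-1,2)
def shot(n,f):
    im=manip.grab_frame(n)[:,:,::-1]; cv2.imwrite('pics/'+f,im); return im
E
python3 - <<'E'
from h import *
a=shot('scene','s0.png');b=shot('top','t0.png')
for n in('scene','top','wrist'):
    c=cam(n);print(n,c[0][0,0],c[3].round(3),c[2].round(2).tolist())
s=manip.state();print(s['time'],s['tool_pos'],s['tool_rot'],s['contact_force'],manip.pinch_z)
E
```

```text
pics
scene 507.43084190300186 [ 1.022 -0.659  1.226] [[0.82, 0.46, -0.33], [0.57, -0.65, 0.5], [0.02, -0.6, -0.8]]
top 483.90396274367856 [0.362 0.051 1.427] [[0.01, -0.99, 0.16], [-1.0, -0.02, -0.03], [0.03, -0.16, -0.99]]
wrist 288.4718922780783 [ 0.249 -0.578  0.373] [[0.27, -0.91, -0.31], [-0.96, -0.26, -0.09], [-0.0, 0.32, -0.95]]
0.1 [ 0.17070171 -0.60060548  0.1955973 ] [-9.03459162e-04  9.90436659e-01  1.37965244e-01 -1.96457871e-05] [-0.72345602  0.47937465 -0.30046198] 0.0187
```

View pics/s0.png

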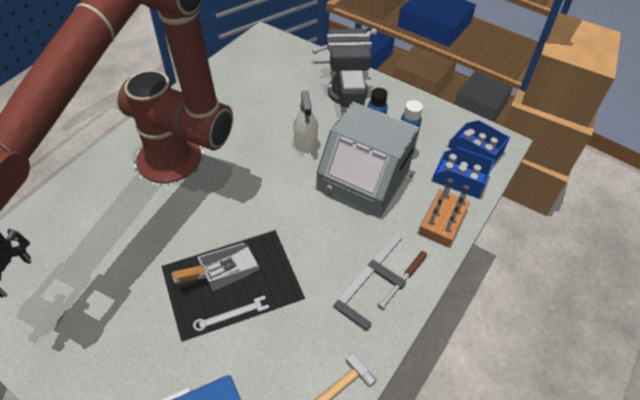

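View pics/t0.png

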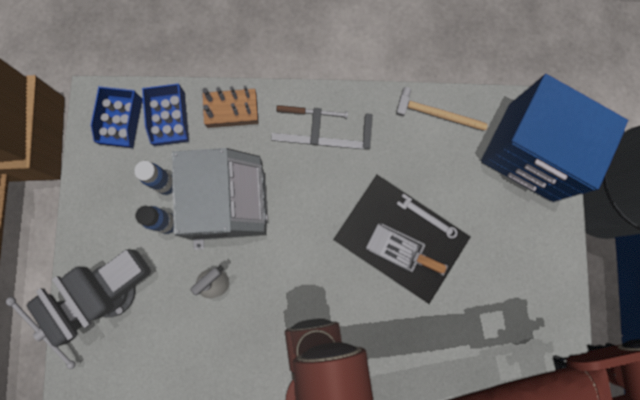

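Run:
```python
import cv2,numpy as np
s=cv2.imread('pics/s0.png');t=cv2.imread('pics/t0.png')
r=lambda a:cv2.resize(a,(400,300),interpolation=cv2.INTER_CUBIC)
# crops 133.3x100 -> x3
A=s[210:345,150:310];B=s[95:215,310:425];C=t[170:305,330:475];D=t[145:245,165:275]
f=lambda a,w,h:cv2.resize(a,(w,h),interpolation=cv2.INTER_CUBIC)
o=np.zeros((600,800,3),np.uint8)
def put(a,x,y,k=2.6):
    h,w=a.shape[:2];a=f(a,int(w*k),int(h*k));o[y:y+a.shape[0],x:x+a.shape[1]]=a[:600-y,:800-x]
put(s[240:310,165:265],0,0,4);put(t[215:285,355:455],400,0,4)
put(s[95:215,310:425],0,285,2.6);put(t[140:245,165:275],400,285,3)
cv2.imwrite('pics/c0.png',o)
```

```text
(no output)
```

View pics/c0.png

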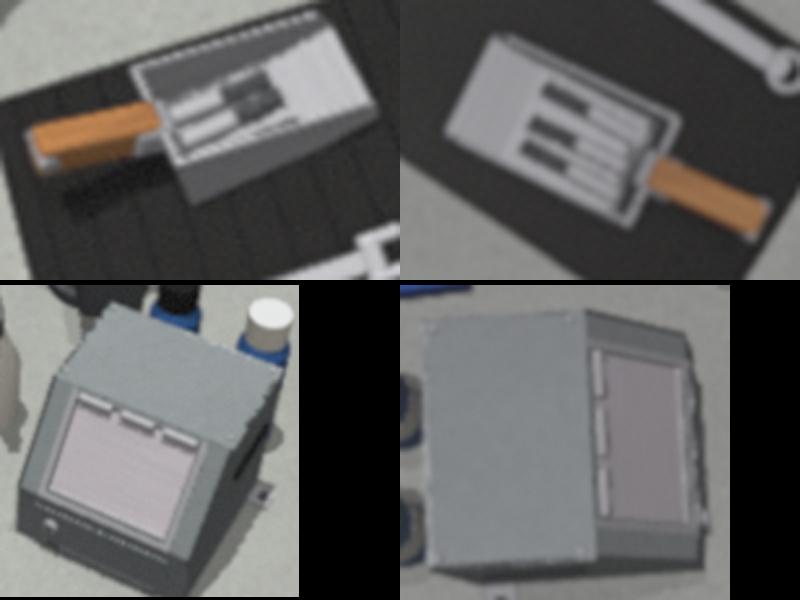

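```bash
cat > fit.py <<'E'
from h import *
from scipy.optimize import least_squares
def T(p,X): 
    c,s=np.cos(p[2]),np.sin(p[2]); X=np.atleast_2d(X); return np.c_[p[0]+c*X[:,0]-s*X[:,1],p[1]+s*X[:,0]+c*X[:,1],X[:,2]+p[3]]
def fit(obs,p0,freez=True):
    def r(p):
        p=np.r_[p,0][:4] if len(p)==3 else p
        return np.concatenate([(proj(c,T(p,X))-uv).ravel() for c,X,uv in obs])
    return least_squares(r,p0,loss='soft_l1')
E
python3 - <<'E'
from fit import *
S,Tp=cam('scene'),cam('top')
box=[(226.7,148.3),(230,231.7),(174,151),(175.7,235)];bs=[(397.7,157.7),(333.8,129.6),(418.8,127.7),(353,102.7)]
print('box top corners',tri(Tp,box,S,bs).round(4).tolist())
sc=[(379.2,224.2),(366.8,248),(424.5,245.5),(413,271)];ss=[(259.5,266.3),(245.5,243.75),(210,280),(198,257)]
print('scoop',tri(Tp,sc,S,ss).round(4).tolist())
# box +x world side is box y negative (box x -> +y world)
B=np.array([[-33,-110,195],[-33,110,195],[110,-110,195],[110,110,195]])/1e3
Bf=np.array([[-110,110,85],[-110,-110,85]])/1e3
f=fit([(Tp,B,np.array(box)),(S,B,np.array(bs)),(S,Bf,np.array([(318.5,173),(382.3,200.8)])),(Tp,Bf,np.array([(266.7,232.7),(261.7,156)]))],[.5,.4,1.57,0]);print('box',f.x.round(4),f.fun.reshape(-1,2).round(1).tolist())
C=np.array([[66,-42,30],[66,42,30],[-65,-42,56],[-65,42,56]])/1e3
C2=np.array([[-147,0,72+10],[-66,0,45+14]])/1e3
g=fit([(Tp,C,np.array(sc)),(S,C,np.array(ss)),(Tp,C2,np.array([(446.2,269.5),(418.8,258)]))],[.3,-.3,1.,0]);print('scoop',g.x.round(4),g.fun.reshape(-1,2).round(1).tolist())
print('grip',T(g.x,[-.106,0,.06]))
# mat corners
print('mat',onz(Tp,[(378,176),(470,237),(430,303),(334,239)],.004).round(3).tolist())
print('wrench',onz(Tp,[(402,200),(453,232)],.01).round(3).tolist())
print('sprayer', onz(Tp,[(212,285)],.1).round(3).tolist(), 'clamp',onz(Tp,[(272,135),(370,145)],.01).round(3).tolist())
E
```

```text
box top corners [[0.678, 0.2639, 0.1975, 0.0006], [0.4663, 0.2511, 0.1929, 0.013], [0.6697, 0.402, 0.1991, 0.0038], [0.4521, 0.3863, 0.1932, 0.0047]]
scoop [[0.5063, -0.1577, 0.0246, 0.0063], [0.4336, -0.123, 0.0299, 0.0007], [0.4435, -0.2811, 0.0632, 0.0059], [0.3711, -0.2473, 0.064, 0.005]]
box [5.6900e-01 2.8650e-01 1.6543e+00 7.0000e-04] [[0.7, -1.0], [0.8, -0.4], [-1.4, -0.2], [-1.2, -0.0], [0.9, 1.2], [-4.6, 0.4], [-0.4, 0.4], [-1.1, -0.8], [-3.2, -0.7], [-0.3, 1.3], [-2.0, 0.1], [-1.0, -0.5]]
scoop [ 0.4383 -0.2045  1.104   0.005 ] [[2.1, -0.8], [1.6, 1.1], [-0.8, -1.8], [-2.2, -0.8], [-3.2, -0.2], [-1.7, -0.7], [-0.2, 1.2], [0.3, -0.2], [-0.6, 0.8], [-1.0, -1.0]]
grip [[ 0.39058572 -0.29915928  0.06500508]]
mat [[0.652, -0.16, 0.004], [0.472, -0.436, 0.004], [0.278, -0.311, 0.004], [0.46, -0.029, 0.004]]
wrench [[0.579, -0.231, 0.01], [0.486, -0.383, 0.01]]
sprayer [[0.324, 0.304, 0.1]] clamp [[0.771, 0.162, 0.01], [0.746, -0.135, 0.01]]
```

>>> drive_tool --commands "85 1 -0.96 0 0;85 1 -0.96 0 0;85 1 -0.96 0 0;85 1 -0.96 0 0;85 1 -0.96 0 0;85 1 -0.96 0 0;85 1 -0.96 0 0;85 1 -0.96 0 0"

```text
time: 1.1
tool_pos: [0.339, -0.3125, 0.1962]
tool_rot: [-0.0, 0.99, 0.138, -0.0]
contact_force: [0.4, -0.5, 0.1]
gripper_width: 0.991
```

>>> drive_tool --commands "85 0.9 0 0 0;85 0.9 0 0 0;85 0 0 0 -9.5;85 0 0 0 -9.5;85 0 0 0 -9.5;85 0 0 0 -9.5;85 0 0 0 -9.4;85 0 0 0 0"

```text
time: 2.1
tool_pos: [0.3904, -0.299, 0.1962]
tool_rot: [-0.0, 0.852, 0.524, -0.0]
contact_force: [1.0, 0.5, -0.4]
gripper_width: 0.995
```

Run:
```python
from fit import *
c=cam('wrist'); im=shot('wrist','w1.png'); np.savez('w1.npz',K=c[0],d=c[1],R=c[2],t=c[3])
s=manip.state();print(s['time'],s['tool_pos'],s['tool_rot'],s['joint_pos'],s['contact_force'])
p=[.4383,-.2045,1.104,.004]
X=np.array([[-106,0,60],[-65,-42,56],[-65,42,56],[75,-42,9],[75,42,9]])/1e3
uv=proj(c,T(p,X));print(uv.round(0).tolist())
im=im.copy()
for u in uv: cv2.drawMarker(im,tuple(int(a) for a in u.round()),(0,0,255),0,8,1)
cv2.imwrite('pics/w1m.png',cv2.resize(im,(800,500),interpolation=cv2.INTER_CUBIC))
```

```text
2.15 [ 0.39044145 -0.29903051  0.19627664] [-3.69126222e-04  8.52193236e-01  5.23227052e-01 -6.94545910e-05] [-8.05053715e-01 -2.73832269e-01  1.91464972e+00  2.19278833e-05
  1.50152609e+00 -3.35525656e-01] [-0.11212539  0.63086976 -0.11679102]
[[322.0, 184.0], [361.0, 146.0], [282.0, 146.0], [360.0, 10.0], [282.0, 10.0]]
```

View pics/w1m.png

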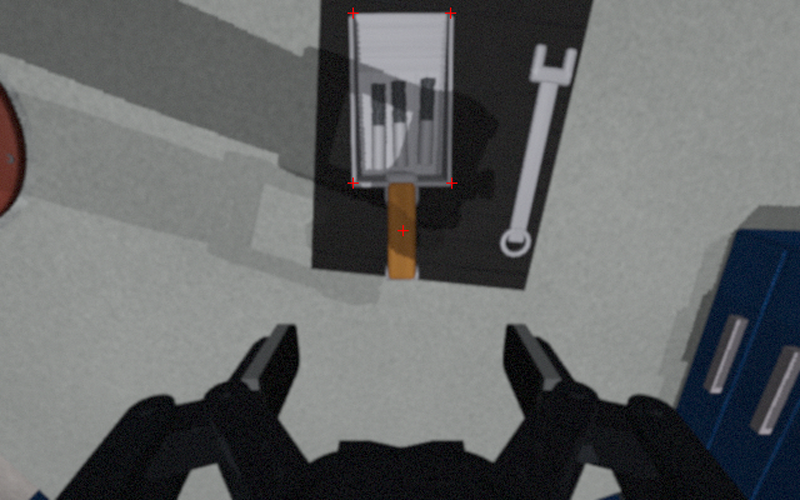

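>>> drive_tool --commands "85 0 0 0.84 0;85 0 0 0.84 0;85 0 0 0.84 0;85 0 0 0.84 0;85 0 0 0.84 0;85 0 0 0.84 0;85 0 0 0 0;0 0 0 0 0"

```text
time: 3.15
tool_pos: [0.3911, -0.2997, 0.0464]
tool_rot: [0.001, 0.852, 0.524, 0.0]
contact_force: [0.3, 0.4, 0.2]
gripper_width: 0.815
```

>>> drive_tool --commands "0 0 0 0 0;0 0 0 0 0;0 0 0 0 0;0 0 0 0 0;0 0 0 0 0;0 0 0 0 0;0 0 0 -0.3 0;0 0 0 -0.3 0"

```text
time: 4.15
tool_pos: [0.3902, -0.2989, 0.0635]
tool_rot: [-0.001, 0.851, 0.524, -0.0]
contact_force: [-0.2, 0.4, 0.3]
gripper_width: 0.002
```

Run:
```python
from fit import *
c=cam('wrist'); im=shot('wrist','w2.png')
s=manip.state();print(s['time'],s['tool_pos'],s['tool_rot'],s['contact_force'],s['ft_torque'],s['gripper_width'])
o=np.vstack([im, shot('scene','s2.png')[190:350,100:340].repeat(1,0)[:, :].copy() if 0 else cv2.resize(cv2.imread('pics/s2.png')[200:320,150:330],(640,427))])
cv2.imwrite('pics/m2.png',cv2.resize(o,(464,600)))
```

```text
4.2 [ 0.3910988  -0.29970608  0.06513263] [7.86559296e-04 8.51455353e-01 5.24426489e-01 1.43110667e-04] [0.91645916 0.577525   0.65025427] [-0.00374649  0.00855128  0.01673795] 0.0008525876320678856[ WARN:0@2.078] global loadsave.cpp:275 findDecoder imread_('pics/s2.png'): can't open/read file: check file path/integrity
Traceback (most recent call last):
TypeError: 'NoneType' object is not subscriptable
```

Run:
```python
from fit import *
im=cv2.imread('pics/w2.png'); t=shot('scene','s3.png'); s=manip.state()
c=cam('wrist');print(proj(c,np.array(s['tool_pos'])),cam('scene')and proj(cam('scene'),np.array(s['tool_pos'])))
print(s['time'])
o=np.vstack([im,cv2.resize(t[200:320,150:330],(640,427))])
cv2.imwrite('pics/m2.png',cv2.resize(o,(464,600),interpolation=cv2.INTER_AREA))
```

```text
[[321.61829289 234.219338  ]] [[189.12986745 274.60190698]]
4.25
```

View pics/m2.png

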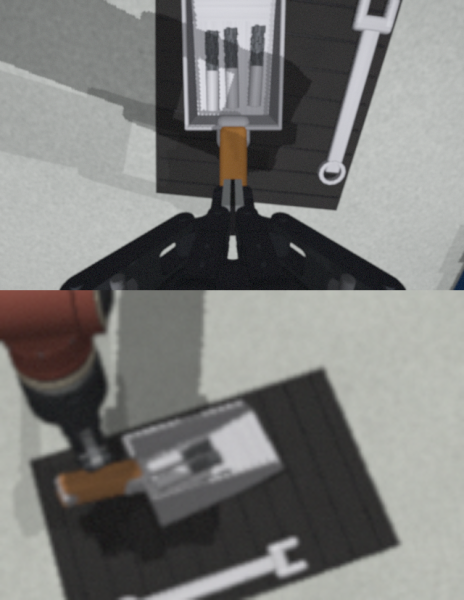

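Run:
```python
from fit import *
w=cv2.imread('pics/w2.png');t=cv2.imread('pics/s3.png');s=manip.state();tp=np.array(s['tool_pos'])
a=np.radians(20);H=[]
for u in(-42,42):
  for n in(-14,14):
    for y in(-12,12): H.append([-106-u*np.cos(a)+n*np.sin(a),y,60+u*np.sin(a)+n*np.cos(a)])
X=T([.4383,-.2045,1.104,.004],np.array(H)/1e3)
o=[]
for n,im,(x,y),k in(('wrist',w,(260,160),5),('scene',t,(160,235),7)):
  c=cam(n);uv=(proj(c,X)-(x,y))*k
  ww,hh=(120,120) if n=='wrist' else (57,57)
  ww=400//k;hh=600//k if n=='wrist' else 600//k
  cr=cv2.resize(im[y:y+hh,x:x+ww],(400,600),interpolation=cv2.INTER_CUBIC)
  for i in range(8):
    for b in(1,2,4):
      if not i&b: cv2.line(cr,tuple(map(int,uv[i])),tuple(map(int,uv[i|b])),(0,255,0),1)
  for dz,col in((0,(0,0,255)),(.03,(255,0,255))):
    q=(proj(c,tp+[0,0,dz])-(x,y))*k;cv2.drawMarker(cr,tuple(map(int,q[0])),col,0,14,2)
  o.append(cr)
cv2.imwrite('pics/m3.png',np.hstack(o));print(s['gripper_width'],tp)
```

```text
-0.0003012553645139575 [ 0.39118032 -0.29982417  0.06481486]
```

View pics/m3.png

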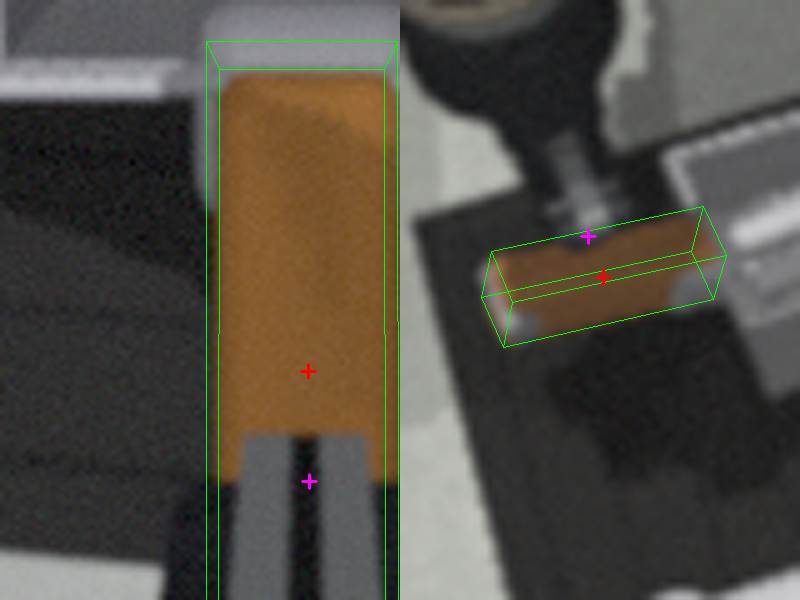

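Run:
```python
from fit import *
W,S=cam('wrist'),cam('scene')
for v in(266,268,270): print(tri(W,[(321.3,247.4)],S,[(187,v)]).round(4))
# intersect wrist ray with planes tool-x offset 0 and +11mm
s=manip.state();tp=np.array(s['tool_pos']);t,v=ray(W,[(321.3,247.4)]);n=np.array([np.cos(1.104),np.sin(1.104),0])
for o in(0,.005,.011): k=(n@(tp-t)+o)/(v@n);print(o,(t+k[:,None]*v-tp).round(4))
```

```text
[[ 0.3914 -0.2942  0.0992  0.0065]]
[[ 0.3908 -0.2968  0.0927  0.0045]]
[[ 0.3902 -0.2993  0.0861  0.0026]]
0 [[-0.0003  0.0001  0.019 ]]
0.005 [[0.0019 0.0046 0.0286]]
0.011 [[0.0046 0.01   0.0402]]
```

>>> drive_tool --commands "85 0 0 0 0;85 0 0 0 0;85 0 0 0 0;85 0 0 0 0;85 0 0 0 0;85 0 0 0.47 0;85 0 0 0.47 0;85 0 0 0.47 0"

```text
time: 5.25
tool_pos: [0.3901, -0.2987, 0.0195]
tool_rot: [-0.001, 0.851, 0.524, -0.0]
contact_force: [0.2, -0.0, 0.3]
gripper_width: 0.999
```

>>> drive_tool --commands "0 0 0 0 0;0 0 0 0 0;0 0 0 0 0;0 0 0 0 0;0 0 0 0 0;0 0 0 0 0;0 0 0 0 0;0 0 0 0 0"

```text
time: 6.25
tool_pos: [0.391, -0.2998, 0.0221]
tool_rot: [0.001, 0.851, 0.524, 0.0]
contact_force: [-1.2, 0.4, 5.5]
gripper_width: 0.272
```

Run:
```python
from fit import *
s=manip.state();print(s)
```

```text
{'time': 6.25, 'joint_pos': array([-8.05135872e-01, -8.73273121e-02,  2.05988083e+00, -2.95364782e-04,
        1.16765117e+00, -3.38330328e-01]), 'joint_vel': array([-0.00122825, -0.00189225, -0.00074325, -0.00034511, -0.00115877,
       -0.00142141]), 'joint_efforts': array([  0.40611592, -26.12972975, -30.12299538,   0.28326921,
        -0.32114714,   0.06949839]), 'tool_pos': array([ 0.39104058, -0.29984446,  0.02210257]), 'tool_rot': array([7.07012850e-04, 8.51449313e-01, 5.24436428e-01, 1.43605931e-05]), 'contact_force': array([-1.17015829,  0.41198474,  5.51234574]), 'ft_torque': array([0.03694338, 0.26808212, 0.07809477]), 'gripper_width': 0.2720242907086807}
```

>>> drive_tool --commands "0 0 0 -0.1 0;0 0 0 -0.1 0;0 0 0 -0.2 0;0 0 0 -0.3 0;0 0 0 -0.3 0;0 0 0 -0.2 0;0 0 0 0 0;0 0 0 0 0"

```text
time: 7.25
tool_pos: [0.3905, -0.2991, 0.057]
tool_rot: [-0.0, 0.851, 0.524, -0.0]
contact_force: [-0.0, 0.1, -4.3]
gripper_width: 0.267
```

Run:
```python
from fit import *
w=shot('wrist','w4.png');t=shot('scene','s4.png');s=manip.state();print(s['time'],s['tool_pos'],s['contact_force'],s['ft_torque'],s['gripper_width'])
a=cv2.resize(w[0:300,200:440],(400,500),interpolation=cv2.INTER_CUBIC);b=cv2.resize(t[200:300,160:260],(400,400),interpolation=cv2.INTER_CUBIC)
cv2.imwrite('pics/m4.png',np.hstack([a,np.vstack([b,b[:100]*0])]))
```

```text
7.35 [ 0.39033977 -0.29891749  0.05670981] [-0.16864562 -0.32279032 -4.67490318] [-0.34670591  0.18278198  0.03286947] 0.2620950976780478
```

View pics/m4.png

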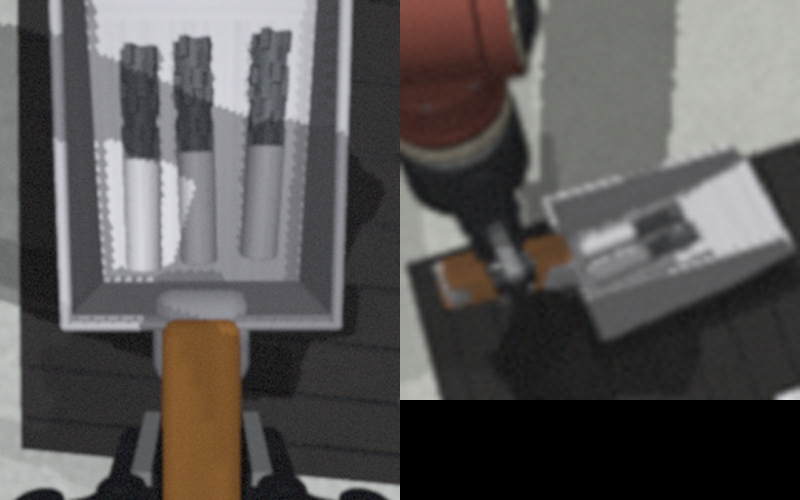

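Run:
```python
from fit import *
W,S=cam('wrist'),cam('scene')
C=np.array([[66,-42,30],[66,42,30],[-65,-42,56],[-65,42,56]])/1e3
def TT(p,X): return p[:3]+R.from_euler('ZY',[p[3],p[4]]).apply(X)
def r(p): return np.r_[(proj(S,TT(p,C))-[(257.5,260),(246.25,237.5),(210.75,285),(197.5,250)]).ravel(),(proj(W,TT(p,C[2:]))-[(404,195),(239,195)]).ravel()]
f=least_squares(r,[.438,-.204,.04,1.104,0.]);print(f.x.round(4),'pitch deg',np.degrees(f.x[4]),f.fun.round(1))
print(TT(f.x,np.array([[-.106,0,.06]]))-manip.state()['tool_pos'])
```

```text
[ 0.4392 -0.2052  0.0378  1.0885 -0.036 ] pitch deg -2.0642206782333417 [-2.6  0.2 -3.6 -0.8 -3.8 -9.1 -1.7  1.  -0.2  0.4  2.4 -2.1]
[[-0.00124358 -0.00199725  0.03726347]]
```

>>> drive_tool --commands "0 0 0 -0.2 0;0 0.1 0 -0.4 0;0 0.3 0.1 -0.5 0;0 0.5 0.2 -0.5 0;0 0.7 0.3 -0.5 0;0 0.8 0.4 -0.4 0;0 0.8 0.4 -0.3 0;0 0.8 0.4 -0.1 0"

```text
time: 8.35
tool_pos: [0.4949, -0.2152, 0.1464]
tool_rot: [0.001, 0.851, 0.525, 0.001]
contact_force: [-0.3, 0.3, -4.6]
gripper_width: 0.269
```

>>> drive_tool --commands "0 0.8 0.2 0 -2;0 0.8 0 0 -4;0 0.7 0 0 -5;0 0.6 0 0 -5;0 0.4 0 0 -5;0 0.2 0 0 -5;0 0 0 0 -4;0 0 0 0 -1.1"

```text
time: 9.35
tool_pos: [0.5349, -0.1201, 0.1452]
tool_rot: [0.0, 0.679, 0.734, 0.0]
contact_force: [0.7, -0.1, -4.4]
gripper_width: 0.268
```

```bash
cat > g.py <<'E'
from fit import *
YB=1.648; BO=np.array([.569,.2865])
def boxpos():
    s=manip.state();p=np.array(s['tool_pos']);d=p[:2]-BO;b=np.array([np.cos(YB),np.sin(YB)])
    q=s['tool_rot'];yaw=2*np.arctan2(q[2],q[1]);F=np.array(s['contact_force'])
    print('t',round(s['time'],2),'grip in box mm',(1e3*np.array([d@b,d@[-b[1],b[0]],p[2]+.042])).round(1),'yaw err deg',np.degrees(yaw-YB).round(2),'F',F.round(2),'M',np.round(s['ft_torque'],3),'w',round(s['gripper_width'],3), 'q',np.round(q,3))
E
python3 - <<'E'
from g import *
boxpos()
E
```

```text
t 9.35 grip in box mm [-402.8   65.3  187.2] yaw err deg 0.01 F [ 0.7  -0.08 -4.4 ] M [-0.371  0.039  0.001] w 0.268 q [0.    0.679 0.734 0.   ]
```

>>> drive_tool --commands "0 0.2 0.2 0 0;0 0.4 0.4 0 0;0 0.5 0.5 0 0;0 0.5 0.5 0 0;0 0.4 0.35 0 0;0 0.3 0.2 0 0;0 0.1 0.02 0 0;0 0 0 0 0"

```text
time: 10.35
tool_pos: [0.5934, -0.0444, 0.1441]
tool_rot: [-0.0, 0.68, 0.734, -0.0]
contact_force: [-0.1, 0.1, -4.1]
gripper_width: 0.269
```

Run:
```python
from g import *
boxpos()
w=shot('wrist','w5.png');t=shot('scene','s5.png');u=shot('top','t5.png')
r=lambda a,s:cv2.resize(a,s,interpolation=cv2.INTER_CUBIC)
cv2.imwrite('pics/m5.png',np.vstack([np.hstack([r(w[:250,120:520],(480,300)),r(t[80:230,280:440],(320,300))]),np.hstack([r(u[120:270,160:360],(400,300)),r(t[80:230,280:440],(400,300))])]))
```

```text
t 10.35 grip in box mm [-331.8    1.2  186.1] yaw err deg -0.06 F [-0.06  0.05 -4.13] M [-0.468 -0.002 -0.012] w 0.269 q [-0.     0.68   0.734 -0.   ]
```

View pics/m5.png

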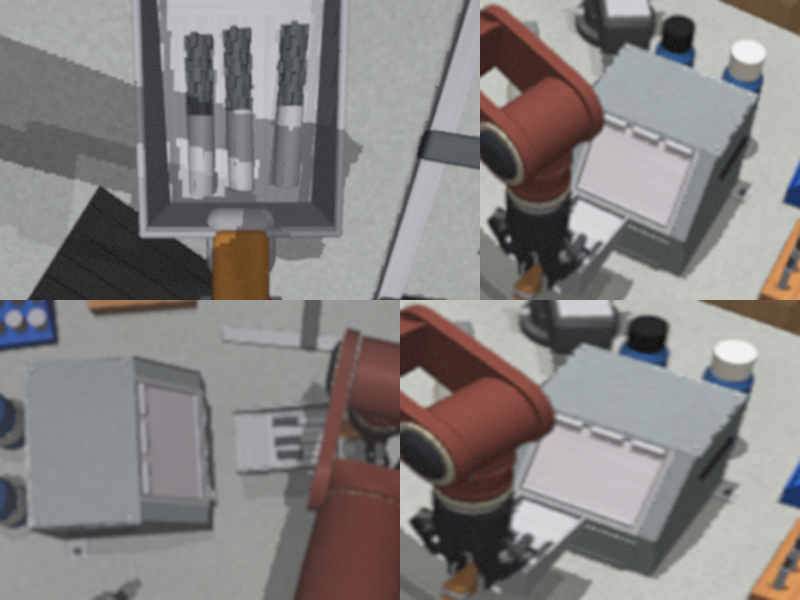

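>>> drive_tool --commands "0 0.4 0 0 0;0 0.7 0 0 0;0 0.9 0 0 0;0 0.9 0 0 0;0 0.9 0 0 0;0 0.9 0 0 0;0 0.8 0 0 0;0 0.5 0 0 0"

```text
time: 11.5
tool_pos: [0.5792, 0.1364, 0.1438]
tool_rot: [0.0, 0.679, 0.734, -0.001]
contact_force: [0.5, -2.3, -6.0]
gripper_width: 0.264
```

Run:
```python
from g import *
boxpos()
```

```text
t 11.5 grip in box mm [-150.5    1.4  185.8] yaw err deg 0.04 F [ 0.49 -2.35 -5.95] M [-0.888 -0.147  0.099] w 0.264 q [ 0.     0.679  0.734 -0.001]
```

>>> drive_tool --commands "0 0 0 -0.2 0;0 0 0 -0.2 0;0 0 0 -0.2 0;0 0 0 -0.2 0;0 0 0 -0.2 0;0 0 0 -0.2 0;0 0 0 -0.1 0;0 0 0 0 0"

```text
time: 12.5
tool_pos: [0.5802, 0.1349, 0.1836]
tool_rot: [0.0, 0.68, 0.733, 0.0]
contact_force: [1.0, -2.8, -5.2]
gripper_width: 0.27
```

Run:
```python
from g import *
boxpos()
```

```text
t 12.5 grip in box mm [-152.     0.5  225.6] yaw err deg -0.07 F [ 0.98 -2.83 -5.22] M [-1.206 -0.2    0.037] w 0.27 q [0.    0.68  0.733 0.   ]
```

>>> drive_tool --commands "0 0 0 -0.1 0;0 0.05 0 -0.1 0;0 0.05 0 -0.1 0;0 0.05 0 -0.1 0;0 0.05 0 -0.1 0;0 0.05 0 -0.1 0;0 0 0 0 0;0 0 0 0 0"

```text
time: 13.5
tool_pos: [0.5795, 0.1428, 0.2013]
tool_rot: [-0.0, 0.68, 0.733, 0.0]
contact_force: [-0.1, -1.4, -5.7]
gripper_width: 0.264
```

Run:
```python
from g import *
boxpos()
w=shot('wrist','w6.png');t=shot('scene','s6.png')
r=lambda a,s:cv2.resize(a,s,interpolation=cv2.INTER_CUBIC)
cv2.imwrite('pics/m6.png',np.hstack([r(w[:300,160:480],(400,375)),r(t[80:230,280:440],(400,375))]))
```

```text
t 13.5 grip in box mm [-144.1    0.6  243.3] yaw err deg -0.08 F [-0.13 -1.44 -5.7 ] M [-0.91  -0.089 -0.021] w 0.264 q [-0.     0.68   0.733  0.   ]
```

View pics/m6.png

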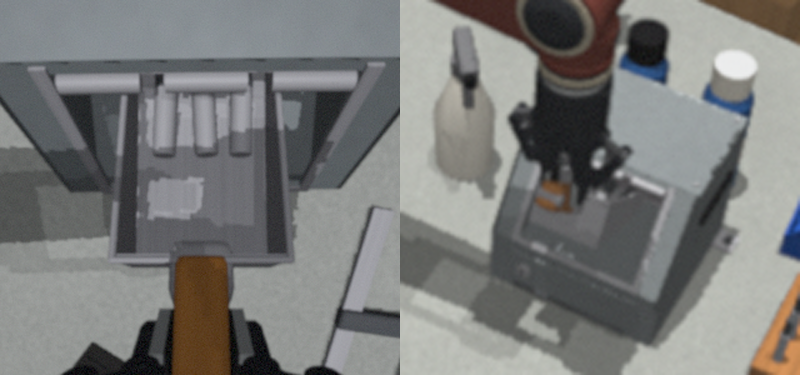

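>>> drive_tool --commands "0 0.2 0 -0.35 0;0 0.25 0 -0.3 0;0 0.3 0 -0.25 0;0 0.35 0 -0.2 0;0 0.35 0 -0.15 0;0 0.35 0 -0.1 0;0 0 0 0 0;0 0 0 0 0"

```text
time: 14.6
tool_pos: [0.5751, 0.1969, 0.2415]
tool_rot: [-0.0, 0.68, 0.734, 0.0]
contact_force: [0.5, -2.2, -4.3]
gripper_width: 0.27
```

Run:
```python
from g import *
boxpos()
w=shot('wrist','w7.png');t=shot('scene','s7.png')
r=lambda a,s:cv2.resize(a,s,interpolation=cv2.INTER_CUBIC)
cv2.imwrite('pics/m7.png',np.hstack([r(w[:300,160:480],(400,375)),r(t[80:230,280:440],(400,375))]))
```

```text
t 14.6 grip in box mm [-89.8   0.8 283.5] yaw err deg -0.06 F [ 0.5  -2.2  -4.27] M [-0.738 -0.068  0.073] w 0.27 q [-0.     0.68   0.734  0.   ]
```

View pics/m7.png

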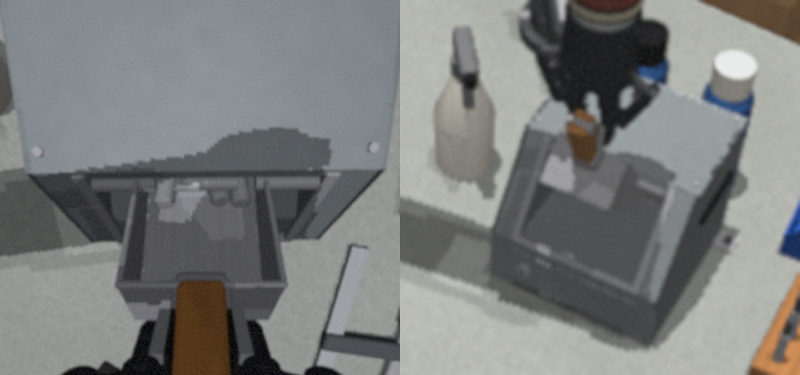

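Run:
```python
from g import *
W=cam('wrist');tp=np.array(manip.state()['tool_pos'])
for dz in(.038,.042,.046):
  for d in(30,40,45,50,55,60):
    Rm=R.from_euler('ZY',[YB,np.radians(d)])
    X=np.array([[-65,42,56],[-65,-42,56],[-65,0,2.5],[0,0,2.5],[75,0,9]])/1e3-[-.106,0,.06]
    print(dz,d,proj(W,tp+[0,0,dz]+Rm.apply(X)).round(0).tolist())
im=cv2.imread('pics/w7.png')[130:240,250:400];cv2.imwrite('pics/m8.png',cv2.resize(im,(750,550),interpolation=cv2.INTER_CUBIC))
```

```text
0.038 30 [[251.0, 193.0], [393.0, 193.0], [322.0, 209.0], [321.0, 131.0], [321.0, 45.0]]
0.038 40 [[253.0, 198.0], [390.0, 198.0], [322.0, 224.0], [321.0, 152.0], [321.0, 80.0]]
0.038 45 [[255.0, 201.0], [389.0, 201.0], [322.0, 231.0], [321.0, 163.0], [321.0, 96.0]]
0.038 50 [[256.0, 204.0], [388.0, 204.0], [322.0, 239.0], [321.0, 173.0], [321.0, 111.0]]
0.038 55 [[257.0, 208.0], [387.0, 207.0], [322.0, 247.0], [321.0, 184.0], [321.0, 126.0]]
0.038 60 [[258.0, 211.0], [386.0, 211.0], [322.0, 254.0], [321.0, 194.0], [321.0, 140.0]]
0.042 30 [[249.0, 195.0], [395.0, 195.0], [322.0, 211.0], [321.0, 131.0], [321.0, 44.0]]
0.042 40 [[252.0, 200.0], [392.0, 200.0], [322.0, 226.0], [321.0, 153.0], [321.0, 79.0]]
0.042 45 [[253.0, 203.0], [390.0, 203.0], [322.0, 233.0], [321.0, 164.0], [321.0, 96.0]]
0.042 50 [[254.0, 206.0], [389.0, 206.0], [322.0, 241.0], [321.0, 174.0], [321.0, 111.0]]
0.042 55 [[255.0, 210.0], [388.0, 210.0], [322.0, 249.0], [321.0, 185.0], [321.0, 126.0]]
0.042 60 [[256.0, 214.0], [387.0, 213.0], [322.0, 257.0], [321.0, 196.0], [321.0, 141.0]]
0.046 30 [[248.0, 197.0], [396.0, 197.0], [322.0, 213.0], [321.0, 132.0], [321.0, 43.0]]
0.046 40 [[250.0, 202.0], [393.0, 202.0], [322.0, 228.0], [321.0, 154.0], [321.0, 79.0]]
0.046 45 [[252.0, 205.0], [392.0, 205.0], [322.0, 236.0], [321.0, 164.0], [321.0, 95.0]]
0.046 50 [[253.0, 208.0], [391.0, 208.0], [322.0, 243.0], [321.0, 175.0], [321.0, 111.0]]
0.046 55 [[254.0, 212.0], [390.0, 212.0], [322.0, 251.0], [321.0, 186.0], [321.0, 126.0]]
0.046 60 [[255.0, 216.0], [389.0, 216.0], [322.0, 260.0], [321.0, 197.0], [321.0, 141.0]]
```

View pics/m8.png

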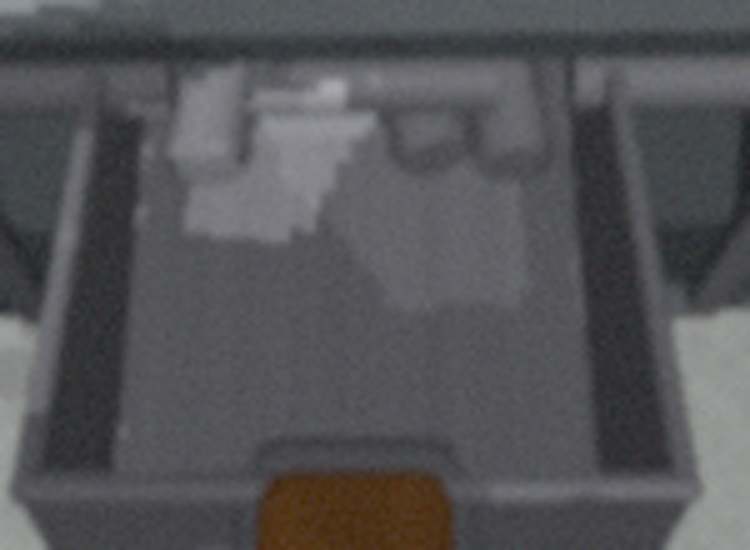

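>>> drive_tool --commands "0 0 0 -0.2 0;0 0 0 -0.2 0;0 0 0 -0.2 0;0 0 0 -0.2 0;0 0 0 0 0;0 0 0 0 0;0 0 0 0 0;0 0 0 0 0"

```text
time: 15.7
tool_pos: [0.5755, 0.1966, 0.2658]
tool_rot: [0.0, 0.68, 0.734, 0.0]
contact_force: [0.2, -4.2, -1.5]
gripper_width: 0.266
```

Run:
```python
from g import *
boxpos()
a=cv2.imread('pics/w7.png');w=shot('wrist','w8.png')
g=cv2.cvtColor(w,6);h=cv2.cvtColor(a,6)
print('w7');print(h[135:205:5,275:380:7]);print('w8');print(g[135:250:5,275:380:7])
```

```text
t 15.7 grip in box mm [-90.2   0.5 307.8] yaw err deg -0.06 F [ 0.2  -4.24 -1.52] M [-1.222 -0.32   0.147] w 0.266 q [0.    0.68  0.734 0.   ]
w7
[[ 77  77  89  90  90  86  90  87  90  90  88  87  86  92  90]
 [ 50  51  46  56  61  58  65  66  60  64  64  65  63  64  59]
 [ 91  90  93 119  93 109 131 128 116 111 115 105  85 110  94]
 [ 87  88 134 115 129 132 141  91  94  87  89 105  84  87  89]
 [ 49  88 133 107 141 144 143 123  95 100  73 104  84  49  81]
 [ 50  88 128 106 122 133 134  99  86  82  76  87  72  53  68]
 [ 49  84 107 111 124 133 110  97  96  95  97  81  83  51  58]
 [ 52  87 122 125 120 124  97  99 102  99 100 103  84  52  51]
 [ 50  87 115 125 122 110  93 101 100  98  99 101  92  57  42]
 [ 50  88  83  88  85  86  83  98  98 101 103 102  83  59  49]
 [ 58  87  84  83  85  86  84  85  99  97 104 101  85  72  55]
 [ 62  85  89  82  86  87  82  82  98  93  91  99  86  79  52]
 [ 71  87  83  84  89  85  79  87  87  85  82  86  85  78  47]
 [ 78  87  86  82  85  86  81  86  84  82  79  83  87  80  54]]
w8
[[ 54  49  58  62  64  58  61  63  61  60  63  61  64  62  63]
 [ 73
[... 681 characters left out ...]
4  46]
 [ 50  89  81  84  85  83  81  80  82  81  80  81  82  59  53]
 [ 50  82  81  85  85  82  84  85  86  81  82  83  85  59  55]
 [ 58  86  80  85  87  77  84  78  87  80  85  83  81  70  48]
 [ 69  81  80  85  82  82  79  84  80  82  85  83  87  75  52]
 [ 77  86  80  91  80  80  81  82  85  86  85  80  81  81  52]
 [ 77  80  86  86  83  78  86  81  76  82  88  83  86  83  46]
 [ 95  84  82  82  60  66  63  69  70  66  79  81  84  80  54]
 [ 80  79  81  78  62  55  57  46  57  66  79  84  74  76  68]
 [ 79  79  75  75  55  50  49  53  54  54  78  77  71  76  71]
 [ 74  70  70  70  56  56  53  53  55  52  73  73  71  69  75]
 [ 78  78 108  70  54  58  55  59  61  52  62  72  72  75  70]]
```

>>> drive_tool --commands "0 -0.3 0 0 0;0 -0.5 0 0 0;0 -0.7 0 0 0;0 -0.9 0 0 0;0 -1 0 0 0;0 -1 0 0 0;0 -1 0 0 0;0 -1 0 0 0"

```text
time: 16.75
tool_pos: [0.5898, 0.003, 0.2659]
tool_rot: [-0.0, 0.68, 0.733, 0.0]
contact_force: [0.3, -0.2, -2.0]
gripper_width: 0.266
```

Run:
```python
from g import *
boxpos()
w=shot('wrist','w9.png');t=shot('scene','s9.png');u=shot('top','t9.png')
r=lambda a,s:cv2.resize(a,s,interpolation=cv2.INTER_CUBIC)
cv2.imwrite('pics/m9.png',np.vstack([np.hstack([r(w[:375,120:520],(400,375)),r(t[80:230,280:440],(400,375))]),r(u[60:255,130:490],(415,225)).repeat(1,1) if 0 else np.hstack([r(u[60:255,130:490],(415,225)),r(t[100:230,170:392],(385,225))])]))
```

```text
t 16.75 grip in box mm [-284.3    1.2  307.9] yaw err deg -0.12 F [ 0.29 -0.24 -2.04] M [-0.042 -0.024  0.015] w 0.266 q [-0.     0.68   0.733  0.   ]
```

View pics/m9.png

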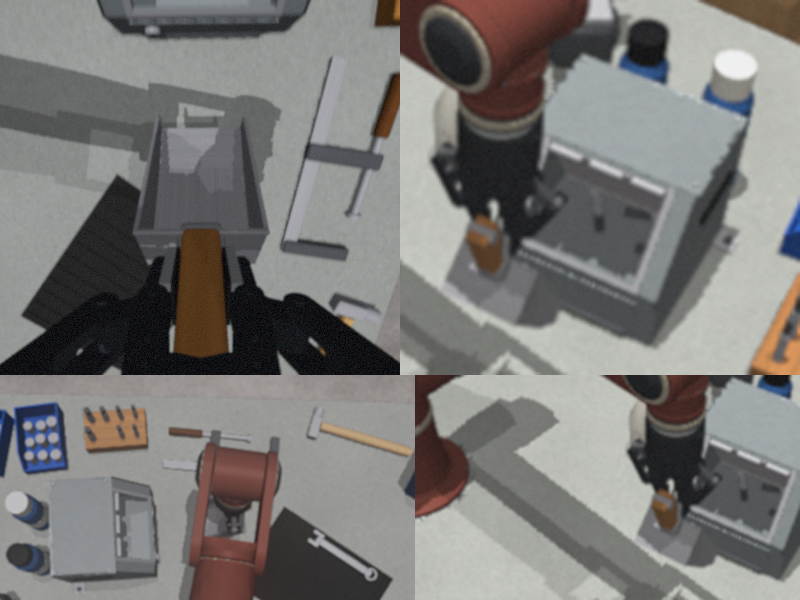

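>>> drive_tool --commands "0 -0.87 -0.8 0 0;0 -0.87 -0.8 0 0;0 -0.87 -0.8 0 0;0 -0.87 -0.8 0 0;0 -0.87 -0.8 0 0;0 -0.87 -0.8 0 0;0 0 0 0 7.8;0 0 0 0 7.8"

```text
time: 17.9
tool_pos: [0.458, -0.162, 0.266]
tool_rot: [0.0, 0.775, 0.633, 0.001]
contact_force: [-0.3, 0.8, -1.7]
gripper_width: 0.265
```

>>> drive_tool --commands "0 0 0 0.4 7.8;0 0 0 0.6 7.75;0 0 0 0.6 0;0 0 0 0.6 0;0 0 0 0.4 0;0 0 0 0.2 0;0 0 0 0 0;0 0 0 0 0"

```text
time: 18.9
tool_pos: [0.4587, -0.1623, 0.1825]
tool_rot: [0.001, 0.852, 0.524, 0.0]
contact_force: [-0.1, -0.6, -1.4]
gripper_width: 0.27
```

```bash
cat > st.py <<'E'
from g import *
def st():
    s=manip.state();p=np.array(s['tool_pos']);yaw=2*np.arctan2(s['tool_rot'][2],s['tool_rot'][1])
    d=p[:2]-[.3905,-.299];f=np.array([np.cos(1.104),np.sin(1.104)])
    print('t',round(s['time'],2),'fwd/left of orig grip, TCP z (mm)',(1e3*np.array([d@f,d@[-f[1],f[0]],p[2]])).round(1),'yaw',np.degrees(yaw).round(2),'F',np.round(s['contact_force'],2),'M',np.round(s['ft_torque'],3),'w',round(s['gripper_width'],3))
E
python3 - <<'E'
from st import *
st()
s=shot('scene','s10.png');o=cv2.imread('pics/s0.png');n=cv2.imread('pics/s9.png')
P=T([.569,.2865,1.648,0],[[-72,0,139],[-72,40,139],[-72,-40,139],[-95,0,107],[-95,40,107],[-50,0,170]] and np.array([[-72,0,139],[-72,40,139],[-72,-40,139],[-95,0,107],[-95,40,107],[-50,0,170]])/1e3)
for u,v in proj(cam('scene'),P).round().astype(int): print((u,v),o[v,u],n[v,u],s[v,u])
W=cam('wrist');w=shot('wrist','w10.png');tp=np.array(manip.state()['tool_pos']);yaw=1.104
for d in(60,65,70,75,80):
    X=np.array([[-65,42,56],[-65,-42,56],[75,42,9],[75,-42,9]])/1e3-[-.106,0,.06]
    print(d,proj(W,tp+[0,0,.042]+R.from_euler('ZY',[yaw,np.radians(d)]).apply(X)).round(0).tolist())
E
```

```text
t 18.9 fwd/left of orig grip, TCP z (mm) [152.7   0.6 182.5] yaw 63.22 F [-0.1  -0.6  -1.42] M [-0.053  0.075 -0.001] w 0.27
(np.int64(355), np.int64(166)) [179 174 181] [86 86 83] [85 83 80]
(np.int64(343), np.int64(161)) [177 172 179] [101  99  98] [86 86 82]
(np.int64(368), np.int64(172)) [183 177 184] [89 89 84] [84 84 80]
(np.int64(351), np.int64(179)) [179 175 180] [88 86 85] [83 83 80]
(np.int64(339), np.int64(173)) [178 173 179] [86 87 81] [85 83 81]
(np.int64(360), np.int64(154)) [177 172 178] [86 84 86] [84 83 83]
60 [[256.0, 213.0], [387.0, 213.0], [282.0, 140.0], [360.0, 140.0]]
65 [[257.0, 217.0], [386.0, 217.0], [283.0, 155.0], [359.0, 155.0]]
70 [[258.0, 221.0], [386.0, 221.0], [284.0, 169.0], [358.0, 169.0]]
75 [[258.0, 226.0], [385.0, 226.0], [285.0, 183.0], [357.0, 183.0]]
80 [[259.0, 230.0], [384.0, 230.0], [285.0, 196.0], [357.0, 196.0]]
```

Run:
```python
from st import *
c=cam('scene')
ch=" .:-=+*#%@"
for f in('s9','s10'):
    g=cv2.cvtColor(cv2.imread(f'pics/{f}.png'),6)
    print(f)
    for v in range(136,206,2): print(''.join(ch[min(9,max(0,(int(x)-30)//18))] for x in g[v,322:402]))
# where a flap at angle a would project
h=np.array([-39,187]);d0=np.array([-66,-95])/np.hypot(66,95)
for a in(0,.2,.4,.6,.8,1.0,1.25):
    # rotate inward: direction toward +x
    th=np.arctan2(d0[1],d0[0])+a; e=h+115*np.array([np.cos(th),np.sin(th)])
    print(a,e.round(0),proj(c,T([.569,.2865,1.648,0],np.array([[e[0],73,e[1]],[e[0],-73,e[1]],[h[0],73,h[1]],[h[0],-73,h[1]]])/1e3)).round(0).tolist())
```

```text
s9
..            :+##*******#######################################################
              -*#*%@@%%#***++**#################################################
             .=**==+*#%@@@%#********############################################
             .=*=:..:--=+*#%@%%*+*******########################################
             :++:.:.::::::--=+=--+#@%#****+**###################################
            .-+-:..:..:::::::::::-+#%@@@@%#********#############################
             .::.:...:.:::::::::::::--+*#%@@@%#**+****##########################
               ...:.::::-----::::::::::::-=+*##++**##**+++*#####################
            .....:..:::----------:-::::::::::-:::-*%@@@%#**+*****###############
            .:::::.::-------------------:::::-:-::--=+*%%@@@%#**+******####***#*
            ..::::::::::-----------=--------::-::::::::--=*#%@@#*##**++***####*=
         ::....::::::::..:-----------------------:::::::::::-===+##*++*+*+*++=-:
        -+-:......:-==-:.:--------:----::-------------::::::::-+*##*******+=-:::
       .-=:..::. ...::::----------:---------
[... 4440 characters left out ...]
:--::::::::::::::::::::::::::::::::..:..::-======+*#%%%
%%%%%%%%%%%%%%%%%%%%#*++--:::---::::::::::::::::::::::::::::::..::-=====+*#%%%%%
0 [-105.   93.] [[327.0, 174.0], [371.0, 194.0], [339.0, 138.0], [385.0, 157.0]]
0.2 [-85.  81.] [[330.0, 172.0], [374.0, 192.0], [339.0, 138.0], [385.0, 157.0]]
0.4 [-63.  74.] [[334.0, 169.0], [377.0, 188.0], [339.0, 138.0], [385.0, 157.0]]
0.6 [-40.  72.] [[337.0, 165.0], [380.0, 184.0], [339.0, 138.0], [385.0, 157.0]]
0.8 [-17.  74.] [[341.0, 160.0], [384.0, 178.0], [339.0, 138.0], [385.0, 157.0]]
1.0 [ 5. 81.] [[344.0, 154.0], [387.0, 172.0], [339.0, 138.0], [385.0, 157.0]]
1.25 [30. 95.] [[348.0, 146.0], [391.0, 164.0], [339.0, 138.0], [385.0, 157.0]]
```

Run:
```python
from st import *
c=cam('scene');sN=shot('scene','s11.png');print(manip.state()['time'])
h=np.array([-39,187]);d0=np.array([-66,-95])/np.hypot(66,95);A=np.arange(0,1.6,.08);print(A.round(2))
for f in('s0','s9','s10','s11'):
    g=cv2.GaussianBlur(cv2.cvtColor(cv2.imread(f'pics/{f}.png'),6),(3,3),0).astype(np.float32)
    for y in(50,15,-25,-55):
        P=[]
        for a in A:
            th=np.arctan2(d0[1],d0[0])+a;e=h+115*np.array([np.cos(th),np.sin(th)]);P.append([e[0],y,e[1]])
        uv=proj(c,T([.569,.2865,1.648,0],np.array(P)/1e3)).astype(np.float32)
        print(f,y,cv2.remap(g,uv[:,:1],uv[:,1:],1).ravel().round().astype(int))
```

```text
19.05
[0.   0.08 0.16 0.24 0.32 0.4  0.48 0.56 0.64 0.72 0.8  0.88 0.96 1.04
 1.12 1.2  1.28 1.36 1.44 1.52]
s0 50 [139 144 165 177 176 177 176 177 176 176 177 177 177 175 176 173 151 155
 142 154]
s0 15 [141 145 165 179 178 177 176 177 177 178 178 177 178 177 178 174 128 151
 142 152]
s0 -25 [142 142 164 182 179 177 177 178 178 178 179 177 178 178 180 179 131 153
 144 153]
s0 -55 [142 140 164 183 180 179 177 175 171 168 164 154 153 151 150 148 146 147
 140 150]
s9 50 [148 126  97  86  85  86  85  85  86  86  87  87  86  87  89  81  91 172
 146 165]
s9 15 [153 136 108  89  86  86  86  86  86  79  64  85  88  85  89  82  91 181
 144 164]
s9 -25 [156 150 128  95  86  87  86  85  86  85  87  86  76  60  84  82  89 183
 142 164]
s9 -55 [155 144 118  95  88  85  86  84  72  75 102 116 126 137 148 149 152 158
 151 161]
s10 50 [144 122  94  83  83  82  83  83  84  84  83  85  84  83  86  79  88 166
 141 159]
s10 15 [148 131 104  86  83  83  82  83  83  77  62  81  85  82  87  79  87 174
 139 158]
s10 -25 [150 145 123  92  83  84  83  83  83  83  83  83  75  56  81  79  86 177
 138 159]
s10 -55 [149 139 114  92  86  83  83  81  70  72  98 112 122 132 143 144 146 152
 146 155]
s11 50 [143 121  94  83  82  82  82  83  84  84  84  84  83  82  86  78  87 166
 140 159]
s11 15 [148 131 104  86  83  83  83  83  83  76  63  82  85  82  86  79  88 175
 139 158]
s11 -25 [151 145 124  92  83  83  82  83  83  83  83  84  74  56  82  80  86 177
 139 159]
s11 -55 [149 140 114  92  86  84  83  81  70  72  99 111 122 132 142 143 147 153
 146 156]
```

>>> drive_tool --commands "0 0 0 -0.8 -7.8;0 0 0 -0.8 -7.8;0 0 0 -0.7 -7.8;0 0 0 -0.5 -7.75;0 0.87 0.8 0 0;0 0.87 0.8 0 0;0 0.87 0.8 0 0;0 0.87 0.8 0 0"

```text
time: 20.05
tool_pos: [0.5468, -0.0498, 0.2661]
tool_rot: [0.0, 0.68, 0.733, 0.0]
contact_force: [0.1, -0.8, -2.4]
gripper_width: 0.269
```

>>> drive_tool --commands "0 0.87 0.8 0 0;0 0.87 0.8 0 0;0 0.9 0 0 0;0 0.9 0 0 0;0 0.9 0 0 0;0 0.4 0 0 0;0 0 0 0 0;0 0 0 0 0"

```text
time: 21.05
tool_pos: [0.583, 0.0969, 0.2657]
tool_rot: [0.0, 0.68, 0.733, -0.0]
contact_force: [-0.3, 0.2, -1.7]
gripper_width: 0.266
```

Run:
```python
from st import *
boxpos();c=cam('wrist');w=shot('wrist','w12.png')
# rectify: sample floor plane z=10 of box: x -110..110, y -110..110 every 5mm, and print as gray chars
g=cv2.GaussianBlur(cv2.cvtColor(w,6),(3,3),0).astype(np.float32);ch=" .:-=+*#%@"
def plane(P):
    uv=proj(c,T([.569,.2865,1.648,0],P)).astype(np.float32);return cv2.remap(g,uv[:,:1],uv[:,1:],1,borderValue=255).ravel(),uv
for name,zf in(('floor z10',lambda x:10.),('slope plane',lambda x:85+(x+110)*110/77.)):
    print(name)
    xs=range(110,-116,-6) if name[0]=='f' else range(-33,-114,-4)
    for x in xs:
        P=np.array([[x,y,zf(x)] for y in range(84,-85,-3)])/1e3
        v,uv=plane(P);print(f'{x:5d} v={uv[28][1]:4.0f} ',''.join(ch[int(min(9,max(0,(k-20)//16)))] for k in v))
```

```text
t 21.05 grip in box mm [-190.1    0.7  307.7] yaw err deg -0.11 F [-0.29  0.18 -1.75] M [-0.013 -0.03  -0.027] w 0.266 q [ 0.     0.68   0.733 -0.   ]
floor z10
  110 v= -85  @@@@@@@@@@@@@@@@@@@@@@@@@@@@@@@@@@@@@@@@@@@@@@@@@@@@@@@@@
  104 v= -79  @@@@@@@@@@@@@@@@@@@@@@@@@@@@@@@@@@@@@@@@@@@@@@@@@@@@@@@@@
   98 v= -73  @@@@@@@@@@@@@@@@@@@@@@@@@@@@@@@@@@@@@@@@@@@@@@@@@@@@@@@@@
   92 v= -67  @@@@@@@@@@@@@@@@@@@@@@@@@@@@@@@@@@@@@@@@@@@@@@@@@@@@@@@@@
   86 v= -61  @@@@@@@@@@@@@@@@@@@@@@@@@@@@@@@@@@@@@@@@@@@@@@@@@@@@@@@@@
   80 v= -55  @@@@@@@@@@@@@@@@@@@@@@@@@@@@@@@@@@@@@@@@@@@@@@@@@@@@@@@@@
   74 v= -49  @@@@@@@@@@@@@@@@@@@@@@@@@@@@@@@@@@@@@@@@@@@@@@@@@@@@@@@@@
   68 v= -43  @@@@@@@@@@@@@@@@@@@@@@@@@@@@@@@@@@@@@@@@@@@@@@@@@@@@@@@@@
   62 v= -38  @@@@@@@@@@@@@@@@@@@@@@@@@@@@@@@@@@@@@@@@@@@@@@@@@@@@@@@@@
   56 v= -32  @@@@@@@@@@@@@@@@@@@@@@@@@@@@@@@@@@@@@@@@@@@@@@@@@@@@@@@@@
   50 v= -26  @@@@@@@@@@@@@@@@@@@@@@@@@@@@@@@@@@@@@@@@@@@@@@@@@@@@@@@@@
   44 v= -21  @@@@@@@@@@@@@@@@@@@@@@@@@@@@@@@@@@@@@@@@@@@@@@@@@@@@@@@@@
   38 v= -15  @@@@@@@@@@@@@@@@@@@@@@@@@@@@@@@@@@@@@@@@@@@@@@@@@@@@@@@@@
   
[... 2620 characters left out ...]
--=======#############################******+--:-+++
  -81 v=  78  =+++---======+#############################*******----++=
  -85 v=  83  =+++---======+##############################******=--:++=
  -89 v=  87  =+++---=====+###############################******+---++=
  -93 v=  91  =+++---=====#################################*****+---+++
  -97 v=  95  ==++--=====+***##*#####**####***##*****#**+**======---+++
 -101 v=  99  -=++=++++++*+++******+++**************+========-=-=====++
 -105 v= 103  ::---=-=------=======---=====+==+++===-------------------
 -109 v= 107  ==-----------:::::::::::::::::::::::::::::::::::.:-======
 -113 v= 110  ===+=====++=----------------------------====--=======+===
```

Run:
```python
from st import *
s=shot('scene','s12.png');print(manip.state()['time']);c=cam('scene');W=cam('wrist')
b=np.array([np.cos(YB),np.sin(YB)])
def tobox(P): d=P[:,:2]-BO;return (1e3*np.c_[d@b,d@[-b[1],b[0]],P[:,2]]).round(0).tolist()
print(tobox(onz(c,[(346,156),(359,167),(360,171),(371,164),(378,166)],.017)))
g=cv2.cvtColor(cv2.imread('pics/s11.png'),6)
print(g[146:182,340:390:1][::2,::2])
```

```text
21.15
[[54.0, 89.0, 17.0], [33.0, 31.0, 17.0], [20.0, 20.0, 17.0], [65.0, 3.0, 17.0], [69.0, -20.0, 17.0]]
[[ 62  62  67  77  78  76  78  81 128 172 193 188 153 137 133 136 147 159
  162 160 158 156 159 160 159]
 [ 62  62  62  77  77  77  80  78  77  84 117 159 187 191 161 136 132 139
  151 156 159 159 161 161 159]
 [ 63  61  67  84  87  82  80  77  80  77  77  82 101 142 152 127 136 153
  134 129 143 155 159 158 157]
 [ 62  66  77  84  86  87  88  85  79  77  79  80  78  79  81  79 133 193
  188 163 139 133 137 147 156]
 [ 63  76  86  84  85  83  83  87  89  87  81  79  80  81  80  79  81 107
  150 185 193 173 145 133 143]
 [ 71  81  85  84  84  83  82  84  94  98  91  87  79  79  79  79  79  77
   76  97 134 172 187 144 161]
 [ 81  84  83  85  84  81  86  83  85  92  83  84  87  89  85  80  78  82
   79  79  78  86 105 128 162]
 [ 84  83  85  84  84  84  83  83  81  91  86  80  84  84  85  89  89  83
   79  78  79  81  87 149 151]
 [ 85  83  83  83  84  84  83  85  82  90  86  81  83  83  81  76  75  86
   87  84  79  76 103 157 140]
 [ 85  84  83  82  84  84  81  85  82  89  86  8
[... 197 characters left out ...]
79  48  45  79  85  82  83  82  82  80
   81  74  77 122 156 132 134]
 [ 83  83  81  84  84  82  82  83  79  54  47  76  83  81  83  84  85  82
   83  83  85 140 152 132 134]
 [ 83  82  82  83  83  82  82  82  82  65  61  77  81  82  84  84  84  85
   83  82 103 154 139 133 133]
 [ 84  83  84  84  80  83  82  83  83  82  81  82  83  82  83  82  83  85
   82  81 125 158 133 134 135]
 [ 81  81  88  82  83  82  81  81  83  84  81  84  82  83  85  83  85  77
   76  91 145 149 134 131 133]
 [ 93  96 105  83  83  84  84  83  83  85  83  82  83  83  85  84  81  64
   57  95 156 134 132 131 133]
 [153 141 116  92  88  82  83  82  80  82  83  81  82  82  84  86  84  62
   60 127 153 133 133 133 133]]
```

Run:
```python
from st import *
W=cam('wrist');s=manip.state();tp=np.array(s['tool_pos'])
w=cv2.cvtColor(cv2.imread('pics/w12.png'),6)
print('col profile u=321..');print([ (v,int(w[v,300:340:8].mean())) for v in range(90,262,4)])
print('row v=150',w[150,230:415:5]);print('row v=225',w[225,230:415:5])
X=np.array([[-65,42,56],[-65,-42,56],[66,42,30],[66,-42,30]])/1e3-[-.106,0,.06]
Rz=R.from_euler('Z',YB)
for lab,X2,obs in(('cheekfront',X,[(255,235),(387,235),(277,119),(360,119)]),('cheekfront m7-like lip',np.r_[X[:2],np.array([[75,42,9],[75,-42,9]])/1e3-[-.106,0,.06]],[(255,235),(387,235),(277,119),(360,119)])):
    f=least_squares(lambda p:(proj(W,tp+Rz.apply([p[0],0,.042+p[1]])+R.from_euler('ZY',[YB,p[2]]).apply(X2))-obs).ravel(),[0,0,1.])
    print(lab,f.x[:2].round(4),np.degrees(f.x[2]),f.fun.round(1))
```

```text
col profile u=321..
[(90, 145), (94, 145), (98, 116), (102, 112), (106, 70), (110, 78), (114, 126), (118, 106), (122, 94), (126, 93), (130, 135), (134, 133), (138, 135), (142, 133), (146, 130), (150, 126), (154, 125), (158, 123), (162, 120), (166, 114), (170, 106), (174, 90), (178, 90), (182, 88), (186, 84), (190, 86), (194, 84), (198, 84), (202, 82), (206, 84), (210, 84), (214, 82), (218, 82), (222, 73), (226, 73), (230, 57), (234, 57), (238, 57), (242, 57), (246, 55), (250, 52), (254, 52), (258, 46)]
row v=150 [100 100  99 101  91  81  82  80 100  48  70  83 123 124 125 126 127 140
 138 136 101  99 104 102 102  87  96  57  84 102  96 104 102 149 150 150
 148]
row v=225 [152 150 145 148 147  81  52  56  55  93  91  85  84  82  76  74  74  76
  74  74  68  71  68  79  82  83  85  81  49  49  55  84 148 148 147 149
 147]
cheekfront [-0.0202 -0.0005] 48.95194932555598 [ 1.6 -0.1 -0.  -0.4  0.   0.4  5.3  0.2]
cheekfront m7-like lip [-0.0217 -0.0004] 45.17223885444672 [ 1.   0.1  0.6 -0.2  2.1  0.1  3.1 -0. ]
```

>>> drive_tool --commands "0 0.2 0 0.2 0;0 0.35 0 0.4 0;0 0.4 0 0.5 0;0 0.4 0 0.6 0;0 0.4 0 0.6 0;0 0.35 0 0.6 0;0 0.2 0 0.4 0;0 0 0 0 0"

```text
time: 22.15
tool_pos: [0.5778, 0.1698, 0.1665]
tool_rot: [-0.001, 0.679, 0.734, 0.002]
contact_force: [0.1, 5.9, 0.4]
gripper_width: 0.263
```

Run:
```python
from g import *
boxpos()
```

```text
t 22.15 grip in box mm [-1.171e+02  2.000e-01  2.085e+02] yaw err deg 0.01 F [0.11 5.93 0.44] M [ 1.636 -0.111  0.052] w 0.263 q [-0.001  0.679  0.734  0.002]
```

>>> drive_tool --commands "0 -0.3 0 0.1 0;0 -0.3 0 0.12 0;0 -0.27 0 0.15 0;0 -0.25 0 0.17 0;0 -0.23 0 0.19 0;0 -0.2 0 0.2 0;0 0 0 0 0;0 0 0 0 0"

```text
time: 23.15
tool_pos: [0.5831, 0.1196, 0.1409]
tool_rot: [0.002, 0.68, 0.733, 0.002]
contact_force: [0.7, -0.4, 6.6]
gripper_width: 0.265
```

```bash
cat > tilt.py <<'E'
from g import *
def tilt(f,show=1):
    boxpos();W=cam('wrist');w=cv2.cvtColor(shot('wrist',f),6)
    print('v: center col',[int(w[v,318:326].mean()) for v in range(0,250,5)])
    m=w[:,240:275].astype(int)
    for u in(246,252,258,264): print('u',u,[int(w[v,u-1:u+2].mean()) for v in range(150,250,4)])
E
python3 - <<'E'
from tilt import *
tilt('w13.png')
w=cv2.cvtColor(cv2.imread('pics/w13.png'),6);ch=" .:-=+*#%@"
for v in range(0,252,5): print(f'{v:4d}',''.join(ch[int(min(9,max(0,(int(k)-20)//16)))] for k in w[v,200:444:3]))
E
```

```text
t 23.15 grip in box mm [-167.5   -1.1  182.9] yaw err deg -0.12 F [ 0.71 -0.42  6.56] M [ 0.447 -0.085 -0.05 ] w 0.265 q [0.002 0.68  0.733 0.002]
v: center col [69, 70, 73, 71, 88, 90, 88, 89, 140, 145, 157, 158, 161, 160, 166, 164, 163, 156, 156, 156, 157, 156, 154, 111, 108, 109, 108, 109, 111, 128, 121, 120, 118, 113, 110, 93, 93, 93, 81, 88, 86, 56, 60, 61, 61, 60, 60, 62, 61, 62]
u 246 [79, 81, 86, 84, 90, 92, 98, 98, 102, 106, 113, 112, 115, 120, 135, 130, 137, 135, 137, 136, 136, 147, 151, 147, 150]
u 252 [81, 78, 109, 106, 102, 98, 94, 87, 81, 76, 70, 70, 64, 105, 148, 121, 132, 136, 133, 132, 137, 132, 148, 153, 148]
u 258 [51, 52, 48, 50, 51, 50, 50, 48, 53, 53, 48, 50, 47, 105, 148, 117, 135, 147, 134, 134, 136, 133, 138, 149, 149]
u 264 [51, 48, 50, 50, 51, 49, 49, 54, 50, 49, 49, 50, 51, 107, 148, 120, 136, 149, 137, 134, 134, 136, 138, 151, 146]
   0  .-----------:------------------------------------------------:-:---:----:-:---  .
   5  .--------:-:-----------------------------------------------------------:---::: ..
  10 ..--------------------------------------------
[... 3560 characters left out ...]
5 %%%%%%#%%%%%###################*-:::::::::::--::==++=+=+++++**##%%#%%##%%%#%%%%%%%
 220 #####%%%#######################*-::-::::::::::::=*#%%%%%#%%%%%%%#%##%%%%#%%%%%%#%%
 225 ############*###########*######*-::-:-::::::::::-*%%%%%%%%%#%%%%%%%%%%%%%%%%%%%#%%
 230 #########################**####*-::---::::::::::-*%%%#%%%%%%%%%#%%%%%%%%##%%%#%%%%
 235 %%%%%%%%%#%%%%%%%#**#########*##+:::-:-:::::-:::-%%%%%%%%%#%%%%#%%%%##%%%%%#%%%%%%
 240 %%%%%#%%%%%%%%%%%%##%%%##%%%%%%%%:::--::-::::-::*%%#%%%%%%%%%%%#%%%###%%%#%%%%%%%%
 245 %%%%%%%%%%%%%%%#%%%%%#%%%#%%%%%##-:---:-::::::::####%%%%%%%%%%%%%#%##%%%%%%%%%%%#%
 250 ###%%%%%###%#%%%%%%%%%%%%%%%%=::..:----::::::::: :::#%%%%%#%#%##%%##%%#%%%%%%%#%%%
```

```bash
cat >> tilt.py <<'E'
def solve(back,lip):
    W=cam('wrist');s=manip.state();tp=np.array(s['tool_pos']);y=2*np.arctan2(s['tool_rot'][2],s['tool_rot'][1])
    X=np.array([[-65,42,56],[-65,-42,56],[75,0,9]])/1e3-[-.106,0,.06];Rz=R.from_euler('Z',y)
    def r(p):
        q=proj(W,tp+Rz.apply([p[0],0,.042+p[1]])+R.from_euler('ZY',[y,p[2]]).apply(X));return np.r_[q[0]-back[0],q[1]-back[1],q[2,1]-lip]
    f=least_squares(r,[0,0,.3]);th=f.x[2];h=np.array([f.x[0],.042+f.x[1]])
    l=h+[.181*np.cos(th)-.051*np.sin(th),-.181*np.sin(th)-.051*np.cos(th)]
    print('handle rel TCP mm',(h*1e3).round(1),'tilt',np.degrees(th).round(1),'lip rel TCP',(l*1e3).round(1),f.fun.round(1))
E
python3 - <<'E'
from tilt import *
solve([(251,206),(394,206)],20)
solve([(254,206),(392,206)],20)
E
```

```text
handle rel TCP mm [-10.7  34.6] tilt 18.9 lip rel TCP [144.  -72.2] [-0.5  0.1 -0.5 -0.1 -0. ]
handle rel TCP mm [-13.2  27.8] tilt 17.2 lip rel TCP [144.6 -74.5] [-1.2  0.1 -1.1 -0.1  0. ]
```

>>> drive_tool --commands "0 0.2 0 -0.1 0;0 0.25 0 0.03 0;0 0.25 0 0.03 0;0 0.3 0 0.03 0;0 0.3 0 0.03 0;0 0.3 0 0.03 0;0 0.25 0 0.03 0;0 0.2 0 0 0"

```text
time: 24.2
tool_pos: [0.5762, 0.1819, 0.1361]
tool_rot: [-0.0, 0.68, 0.734, -0.0]
contact_force: [-0.5, -1.1, -2.8]
gripper_width: 0.265
```

Run:
```python
from tilt import *
boxpos();shot('scene','s14.png');w=cv2.cvtColor(shot('wrist','w14.png'),6);ch=" .:-=+*#%@"
for v in range(0,215,6): print(f'{v:4d}',''.join(ch[int(min(9,max(0,(int(k)-20)//16)))] for k in w[v,200:444:3]))
```

```text
t 24.2 grip in box mm [-104.8    0.9  178.1] yaw err deg -0.05 F [-0.52 -1.1  -2.8 ] M [-0.368 -0.041  0.049] w 0.265 q [-0.     0.68   0.734 -0.   ]
   0 *#################################################################################
   6 ###########################################################################*######
  12 ##################################################################################
  18 ##################################################################################
  24 ##################################################################################
  30 ##################################################################################
  36 ##################################################################################
  42 ##################################################################################
  48 ##################################################################################
  54 ##################################################################################
  60 #################################################################
[... 1517 characters left out ...]
8  ........-----:--=::..:+=+#%%%%%%%%%%%+*+++++++++++++++==+:..:.==::--:----:.. ....
 174 ........ -------**:::..===*+=++++****======+*++++++++++===::..:=+----:----:.... ..
 180 ...... ..::-----*+::.::*==========+===========+++=========:....-+-----:--::.. ....
 186 ::..... .:::::::#+::::.+==================+===============:..:.-+-....::.:.......:
 192 ::::...::..::.:-#+.::.:===========--------------+=========:..:.:+-.::::....:...:++
 198 :::::::..::....=#=.....==========*=======++=+===-=========:::..:+=..........::++++
 204 :::::::::...:.:=*+**************+=-:::::::::::-===========+=====++------:..:-++===
 210 ::::::.:::::----==-==*=========---:::::::::----:=-=--=-==--==============--+*****+
```

>>> drive_tool --commands "0 -0.4 0 -0.2 0;0 -0.7 0 -0.27 0;0 -0.9 0 -0.33 0;0 -0.9 0 -0.33 0;0 -0.9 0 -0.33 0;0 -0.9 0 -0.33 0;0 -0.9 0 -0.33 0;0 -0.6 0 -0.2 0"

```text
time: 25.3
tool_pos: [0.5912, -0.0064, 0.208]
tool_rot: [0.001, 0.681, 0.733, 0.001]
contact_force: [-0.1, 0.5, -2.2]
gripper_width: 0.264
```

>>> drive_tool --commands "0 -0.5 0 0 0;0 -0.5 0 0 0;0 0 0 0 0;0 0 0 0 0;0 0 0 0 0;0 0 0 0 0;0 0 0 0 0;0 0 0 0 0"

```text
time: 26.3
tool_pos: [0.5929, -0.0337, 0.206]
tool_rot: [0.0, 0.68, 0.734, 0.0]
contact_force: [0.7, 0.3, -1.5]
gripper_width: 0.265
```

Run:
```python
from tilt import *
boxpos();shot('scene','s15.png');shot('wrist','w15.png');c=cam('scene');print(cam('wrist')[3])
for f in('s0','s11','s15'):
    g=cv2.cvtColor(cv2.imread(f'pics/{f}.png'),6).astype(int);print(f,[[int(g[v,u]) for u in range(335,385,7)] for v in (150,158,166,174,182)])
w=cv2.cvtColor(cv2.imread('pics/w15.png'),6);ch=" .:-=+*#%@"
for v in range(0,240,6): print(f'{v:4d}',''.join(ch[int(min(9,max(0,(int(k)-20)//16)))] for k in w[v,200:444:3]))
```

```text
t 26.3 grip in box mm [-321.1    0.9  248. ] yaw err deg -0.05 F [ 0.73  0.34 -1.53] M [-0.102 -0.029  0.05 ] w 0.265 q [0.    0.68  0.734 0.   ]
[0.58565782 0.0485384  0.38337789]
s0 [[127, 176, 174, 171, 122, 134, 137, 154], [176, 177, 176, 177, 179, 177, 170, 106], [177, 175, 178, 178, 177, 178, 177, 150], [183, 178, 176, 175, 178, 177, 180, 127], [77, 150, 154, 179, 176, 176, 143, 130]]
s11 [[121, 61, 86, 80, 89, 127, 132, 159], [62, 84, 84, 85, 83, 80, 79, 105], [83, 84, 82, 77, 81, 66, 54, 155], [81, 83, 84, 83, 86, 82, 84, 133], [79, 156, 119, 88, 84, 84, 122, 134]]
s15 [[139, 190, 190, 187, 132, 148, 151, 167], [190, 191, 193, 190, 194, 194, 184, 115], [189, 190, 192, 192, 192, 194, 194, 164], [198, 191, 192, 192, 193, 193, 194, 139], [73, 162, 167, 194, 191, 191, 154, 140]]
   0 %%%%%%%%%%%%%%%%%%%%%%%%%%%%%%%%%%%%%%%%%%%%%%%%%%%%%%%%%%%%%%%%%%%%%%%%%%%%%%%%%%
   6 %%%@%%%%%%%%%%%%%%%%%%%%%%%%%%%%@%%%%%%%%%%%%%%%%%%%%%%%%%%%%%%%%%%%%%%%%%%%%%%%%%
  12 %@%%%%%%%%%%%%%%%%%%%%%%%%%%%%%%%%%%%%%%%%%%%%%%%%%%%%%%%%%%#%%%%%%%%%%%%%%%%%%%%%
  18 %@%%%%%%%%%@%%%%%%%%%-#%%%@%%%%%%%%%%
[... 2513 characters left out ...]
2 ..... .  ......-#+:::::++++++++++===--------=---++++++++++-::::-+#@%%%%%%%%#=@@@@@
 198  .  . .   . .. -#=:::::=+++++++++*==============-=+++=++++-:::::+*@%%%@%%%%=%@@@@@
 204 .... ....    ..+#***************+=-:::::::::::-=====++++++++++++++@%%%%%@@#+@@@@@%
 210 .. ........... .::--:---:::-:--:--:--::::-----:--#%%%%%##%%%##%%%%%@%%@%%%=%@@@@@%
 216 ...... .. ........  .  ....   ..--:---::--------=#%@%%%@@@%%%@%@@%@@@%%%@+*@@@@@%%
 222 ................ .  ... . ......-------::::---::+#%@%%%%%%%%%%%@%%%@@@%@%-@@@@@@%%
 228 ..........  ..... .  .  ........-:-----::--:---:=*%%%%%%%%%%@%%%%%@@@%@%*#@@@@@%%@
 234 .. ........ ..  ................:::----:-----:::-%%%%%%%%%%%%%@%@%%%%@%#-+==*#:.:-
```

>>> drive_tool --commands "0 -0.9 -0.85 0 0;0 -0.9 -0.85 0 0;0 -0.9 -0.85 0 0;0 -0.9 -0.85 0 0;0 -0.9 -0.85 0 0;0 -0.9 -0.85 0 0;0 -0.9 -0.85 0 0;0 -0.9 -0.82 0 0"

```text
time: 27.4
tool_pos: [0.406, -0.2656, 0.2063]
tool_rot: [0.0, 0.68, 0.733, 0.0]
contact_force: [0.7, -0.2, -1.9]
gripper_width: 0.267
```

>>> drive_tool --commands "0 0 0 0 7.8;0 0 0 0 7.8;0 0 0 0.2 7.8;0 0 0 0.6 7.75;0 0 0 0.7 0;0 0 0 0.7 0;0 0 0 0.6 0;0 0 0 0.4 0"

```text
time: 28.4
tool_pos: [0.4065, -0.2645, 0.109]
tool_rot: [-0.0, 0.852, 0.524, -0.0]
contact_force: [-1.0, -0.7, -1.7]
gripper_width: 0.267
```

Run:
```python
from st import *
st()
```

```text
t 28.4 fwd/left of orig grip, TCP z (mm) [ 38.    1.2 109. ] yaw 63.21 F [-1.01 -0.7  -1.66] M [-0.083  0.058 -0.002] w 0.267
```

>>> drive_tool --commands "0 0 0 0.2 0;0 0 0 0.2 0;0 0 0 0.2 0;0 0 0 0.15 0;0 0 0 0.15 0;0 0 0 0.15 0;0 0 0 0.1 0;0 0 0 0 0"

```text
time: 29.4
tool_pos: [0.4069, -0.2646, 0.0756]
tool_rot: [-0.0, 0.852, 0.524, 0.0]
contact_force: [-0.7, -0.3, -1.2]
gripper_width: 0.267
```

Run:
```python
from st import *
st()
```

```text
t 29.4 fwd/left of orig grip, TCP z (mm) [38.1  0.8 75.6] yaw 63.21 F [-0.69 -0.31 -1.17] M [0.119 0.009 0.03 ] w 0.267
```

>>> drive_tool --commands "0 -0.08 0 0.17 0;0 -0.08 0 0.17 0;0 -0.08 0 0.17 0;0 -0.08 0 0.17 0;0 -0.06 0 0.17 0;0 -0.06 0 0.17 0;0 -0.05 0 0.17 0;0 0 0 0 0"

```text
time: 30.4
tool_pos: [0.4009, -0.2791, 0.0408]
tool_rot: [0.001, 0.852, 0.524, 0.0]
contact_force: [-0.9, -2.7, 6.5]
gripper_width: 0.267
```

Run:
```python
from tilt import *
from st import st
st();w=cv2.cvtColor(shot('wrist','w16.png'),6);ch=" .:-=+*#%@"
for v in list(range(0,40,4))+list(range(170,220,3)): print(f'{v:4d}',''.join(ch[int(min(9,max(0,(int(k)-20)//16)))] for k in w[v,200:444:3]))
```

```text
t 30.4 fwd/left of orig grip, TCP z (mm) [22.5 -0.3 40.8] yaw 63.17 F [-0.9  -2.67  6.47] M [0.275 0.006 0.022] w 0.267
   0 @@::..:...::::%@*--+%@@@@@@@@@@@@@@@@@@@@@@@@@@@@@@@@@@@@@@@@@---@@=::...:::::::.:
   4 @@:....:::::::@@*--+%@@@@@@@@@@@@@@@@@@@@@@@@@@@@@@@@@@@@@@@@@---@@=:.:::::.:.:::.
   8 @@:::.:::::.:.@@*--=%@@@@@@@@@@@@@@@@@@@@@@@@@@@@@@@@@@@@@@@@@=--@@+:::::.::::.:::
  12 @@:.:::::.::::@@*--=#@@@@@@@@@@@@@@@@@@@@@@@@@@@@@@@@@@@@@@@@@---@@+:.::.:.::.::::
  16 @@:.::.:::.:::@@*--=%@@@@@@@@@@@@@@@@@@@@@@@@@@@@@@@@@@@@@@@@%---@@+:::::::::.:.::
  20 @@::::::::::::@@*--=#@@@@@@@@@@@@@@@@@@@@@@@@@@@@@@@@@@@@@@@@%---@@+:.::::::::::::
  24 #*  ..::.:.:::@@*---#@@@@@@@@@@@@@@@@@@@@@@@@@@@@@@@@@@@@@@@@#---@@+:.::.:::.:::::
  28 ** ..  . .::.:@@+---#@@@@@@@@@@@@@@@@@@@@@@@@@@@@@@@@@@@@@@@@*---%@+...::.::.:.:::
  32 **.   .  ....:@@+---#@@@@@@@@@@@@@@@@@@@@@@@@@@@@@@@@@@@@@@@@+---@@+:::::.:.......
  36 #*. ...  . . .##=---#%@@@@@@@@@@@@@@@@@@@@@@@@@@@@@@@@@@@@@@@+---@@+:::::::::..:::
 170 *+-        ..:@@=----=%*#***##***##*###**#*#%%%%%%%%%%%%%**+-----+%=..:::::::::...
 173 ++-    
[... 695 characters left out ...]
7 @@#... . .. .:@@##%%%%#%%#%%*++++++++=+++==+++*##*#**#****#*******%=.... .:.::::::
 200 @@%... . ... -@@@@@@@@@@@@@#******=============*#%%%%%%%%%%%%%%%%%%+.. ..:.:::::::
 203 @@%::... .....*###########+=====+===============+*+++++++++++++++++:     ..:::.:::
 206 @@%::::::....                  :+==+============+=.   .... ..  ..    .   .........
 209 @@@:::::::.. .    .        .   :+==+============*= .  ...   . ... .....:.:.::::::.
 212 @@@:::::::::::..   .          .:+==++=======+==-+=        . .....:...:.:::::::::::
 215 @@@::::..::.:.....           . -+==+============+=           ...::::::.::::::::::.
 218 @@@::......:..:..:....    .    -+============+==+=   ..     ...:::::::::::::::.:::
```

>>> drive_tool --commands "0 -0.04 0 0.1 0;0 -0.04 0 0.1 0;0 -0.02 0 0.1 0;0 0 0 0.05 0;0 0 0 0 0;0 0 0 0 0;0 0 0 0 0;0 0 0 0 0"

```text
time: 31.45
tool_pos: [0.3996, -0.2817, 0.0303]
tool_rot: [0.001, 0.852, 0.524, 0.0]
contact_force: [-1.1, -2.6, 5.3]
gripper_width: 0.266
```

```bash
cat > lv.py <<'E'
from tilt import *
from st import st
def lv(f):
    st();w=cv2.cvtColor(shot('wrist',f),6).astype(int)
    for v in range(186,212,2): 
        print(v,w[v,236:276:4],w[v,376:412:4])
E
python3 - <<'E'
from lv import *
lv('w17.png')
E
```

```text
t 31.45 fwd/left of orig grip, TCP z (mm) [19.6 -0.3 30.3] yaw 63.19 F [-1.06 -2.55  5.33] M [ 0.074 -0.087 -0.031] w 0.266
186 [ 34 193 144  77  80  94  91  90  90  90] [ 94  92  93  88  80  93 158  75  45]
188 [ 37 191 145  76  92  93  94  93  95  95] [ 95  93  92  92  79  92 158  64  39]
190 [ 37 191 146  86  95  90  96  95  98  90] [ 94  95  92  95  91  89 160  57  35]
192 [ 36 191 146  98  96  98 100  96  97  97] [ 94  92  96  94  97 101 158  63  39]
194 [ 39 191 151 162 162 163 163 163 165 163] [120 116 118 121 118 112 161  55  41]
196 [ 42 190 159 159 155 161 154 159 151 162] [132 130 129 130 130 128 158  62  31]
198 [ 45 193 188 188 188 187 186 188 189 188] [151 151 147 151 149 150 160  63  42]
200 [ 31 188 195 196 196 196 196 196 196 197] [154 151 151 150 151 151 149  57  40]
202 [ 35 121 141 141 141 140 141 141 142 144] [105 105 107 106 105 105 105  35  36]
204 [30 38 41 43 33 39 39 40 42 37] [41 43 36 37 42 35 37 33 35]
206 [33 26 24 30 36 39 29 30 22 35] [37 36 31 31 32 35 29 37 37]
208 [29 23 31 35 39 27 30 38 36 33] [38 39 37 35 36 43 40 40 34]
210 [33 26 36 28 25 34 32 27 27 31] [35 37 39 39 38 37 38 40 38]
```

```bash
cat >> lv.py <<'E'
def chk(back):
    W=cam('wrist');s=manip.state();tp=np.array(s['tool_pos']);y=2*np.arctan2(s['tool_rot'][2],s['tool_rot'][1])
    X=np.array([[-67.5,42,56],[-67.5,-42,56]])/1e3
    B=np.array([[-67.5,0,0],[30,0,0],[75,0,6.5]])/1e3
    for th in(-3,0,3,6,9,12):
        Rr=R.from_euler('ZY',[y,np.radians(th)])
        f=least_squares(lambda p:(proj(W,p+Rr.apply(X))-back).ravel(),[.45,-.19,.01])
        b=f.x+Rr.apply(B);print(th,'origin',f.x.round(4),'bottom z back/ramp/lip mm',(b[:,2]*1e3).round(1),'res',f.fun.round(1))
E
python3 - <<'E'
from lv import *
chk([(238.5,202.5),(402.5,202.5)])
chk([(239.5,202.5),(401.5,202.5)])
E
```

```text
-3 origin [ 0.4465 -0.1871  0.0153] bottom z back/ramp/lip mm [11.8 16.9 25.8] res [ 0.   0.1 -0.  -0.1]
0 origin [ 0.4452 -0.1897  0.0117] bottom z back/ramp/lip mm [11.7 11.7 18.2] res [ 0.   0.1 -0.  -0.1]
3 origin [ 0.4439 -0.1924  0.0083] bottom z back/ramp/lip mm [11.8  6.7 10.8] res [ 0.   0.1 -0.  -0.1]
6 origin [ 0.4424 -0.1952  0.005 ] bottom z back/ramp/lip mm [12.   1.8  3.6] res [ 0.   0.1 -0.  -0.1]
9 origin [ 0.4409 -0.1982  0.0019] bottom z back/ramp/lip mm [12.4 -2.8 -3.4] res [ 0.   0.1 -0.  -0.1]
12 origin [ 0.4393 -0.2014 -0.0011] bottom z back/ramp/lip mm [ 13.   -7.3 -10.3] res [ 0.   0.1 -0.  -0.1]
-3 origin [ 0.4462 -0.1877  0.0136] bottom z back/ramp/lip mm [10.1 15.2 24. ] res [ 0.   0.1 -0.  -0.1]
0 origin [ 0.445  -0.1902  0.01  ] bottom z back/ramp/lip mm [10.  10.  16.5] res [ 0.   0.1 -0.  -0.1]
3 origin [ 0.4436 -0.1929  0.0065] bottom z back/ramp/lip mm [10.1  5.   9.1] res [ 0.   0.1 -0.  -0.1]
6 origin [ 0.4421 -0.1957  0.0033] bottom z back/ramp/lip mm [10.3  0.1  1.9] res [ 0.   0.1 -0.  -0.1]
9 origin [ 4.406e-01 -1.987e-01  1.000e-04] bottom z back/ramp/lip mm [10.7 -4.6 -5.2] res [ 0.   0.1 -0.  -0.1]
12 origin [ 0.439  -0.2019 -0.0028] bottom z back/ramp/lip mm [ 11.2  -9.  -12. ] res [ 0.   0.1 -0.  -0.1]
```

>>> drive_tool --commands "0 0 0 0.06 0;0 0 0 0.06 0;0 0 0 0.06 0;0 0 0 0.06 0;0 0 0 0 0;0 0 0 0 0;0 0 0 0 0;0 0 0 0 0"

```text
time: 32.5
tool_pos: [0.3995, -0.2815, 0.0229]
tool_rot: [0.001, 0.852, 0.524, 0.0]
contact_force: [-0.4, -2.6, 4.6]
gripper_width: 0.267
```

Run:
```python
from lv import *
lv('w18.png')
```

```text
t 32.5 fwd/left of orig grip, TCP z (mm) [19.6 -0.1 22.9] yaw 63.19 F [-0.36 -2.62  4.62] M [ 0.141 -0.109 -0.072] w 0.267
186 [113 196  98  87  99  95  96 100  99 101] [102 102  99 100  87  78 142 132  49]
188 [108 195 101  87  95  96  96  98  97  95] [ 99  99  99  97  97  79 143 133  53]
190 [104 196 102  94  95  98  99  97  96  95] [ 94 101  94  98 100  84 143 131  33]
192 [107 197 115 109 111 110 110 110 112 110] [104 106 103 101 100  99 147 130  39]
194 [102 198 147 159 158 151 161 143 161 143] [126 126 126 126 121 124 150 134  36]
196 [ 91 194 165 167 165 166 162 163 161 164] [137 138 134 135 139 141 149 132  40]
198 [ 98 196 193 195 193 193 192 195 188 197] [153 154 156 151 153 155 156 126  33]
200 [ 68 183 185 186 185 188 184 185 186 187] [146 145 145 145 147 145 144 101  40]
202 [ 36  99 102 100 101 101 101  99 100 103] [84 85 81 83 84 84 84 53 40]
204 [29 30 28 36 36 27 31 31 26 35] [36 31 30 38 31 30 44 35 38]
206 [25 24 29 26 38 26 34 36 34 39] [37 41 37 32 26 37 31 37 32]
208 [32 32 31 31 32 35 34 27 35 34] [40 31 38 38 40 36 36 38 35]
210 [26 35 35 32 38 35 31 36 39 30] [40 36 37 40 34 38 40 36 40]
```

Run:
```python
from lv import *
chk([(236.3,202),(404.7,202)])
# reference: same read on w4 not stored pose; original pose prediction for flat at orig scoop z .004
```

```text
-3 origin [ 0.447  -0.1856  0.0115] bottom z back/ramp/lip mm [ 8.  13.1 21.9] res [ 0.   0.1 -0.  -0.1]
0 origin [ 0.4457 -0.1882  0.0079] bottom z back/ramp/lip mm [ 7.9  7.9 14.4] res [ 0.   0.1 -0.  -0.1]
3 origin [ 0.4443 -0.1909  0.0044] bottom z back/ramp/lip mm [8.  2.9 7. ] res [ 0.   0.1 -0.  -0.1]
6 origin [ 0.4429 -0.1937  0.0011] bottom z back/ramp/lip mm [ 8.2 -2.  -0.2] res [ 0.   0.1 -0.  -0.1]
9 origin [ 0.4414 -0.1967 -0.002 ] bottom z back/ramp/lip mm [ 8.6 -6.7 -7.3] res [ 0.   0.1 -0.  -0.1]
12 origin [ 0.4398 -0.1999 -0.0049] bottom z back/ramp/lip mm [  9.1 -11.2 -14.2] res [ 0.   0.1 -0.  -0.1]
```

>>> drive_tool --commands "0 0 0 0.05 0;0 0 0 0.05 0;0 0 0 0.05 0;0 0 0 0.05 0;0 0 0 0 0;0 0 0 0 0;0 0 0 0 0;0 0 0 0 0"

```text
time: 33.55
tool_pos: [0.3999, -0.284, 0.0212]
tool_rot: [0.003, 0.851, 0.525, -0.001]
contact_force: [-10.9, -0.8, 26.5]
gripper_width: 0.27
```

Run:
```python
from lv import *
lv('w19.png')
```

```text
t 33.55 fwd/left of orig grip, TCP z (mm) [17.6 -1.7 21.2] yaw 63.3 F [-10.9   -0.83  26.49] M [0.492 1.61  0.348] w 0.27
186 [192 160  79  99  97  96  97 102  95  99] [101 106 100  98  98  75 142 135  40]
188 [190 163  81  98  98  98  98  96  97  99] [100  94  98  96 103  84 143 136  38]
190 [187 163  84  97 104  94  97  94  96  94] [104  98  99 100  99  95 141 131  35]
192 [187 167  99  99 103 103  98  98  97 103] [107 104 112 109 110 110 144 131  35]
194 [180 168 142 148 144 156 158 160 158 160] [132 128 133 132 133 134 146 130  37]
196 [177 169 155 159 151 157 155 161 161 162] [141 143 142 143 144 144 148 129  34]
198 [181 172 185 172 188 183 188 189 188 188] [156 159 156 156 157 152 154 129  40]
200 [176 191 196 192 196 193 196 196 194 196] [138 136 138 139 134 134 136  92  43]
202 [107 149 144 140 142 141 142 138 140 140] [66 59 69 63 64 60 62 41 35]
204 [32 48 48 39 39 43 39 39 43 32] [30 38 32 30 34 29 26 35 28]
206 [25 36 25 36 30 33 33 32 33 36] [30 40 37 39 32 38 32 28 33]
208 [21 28 22 32 28 25 42 37 29 39] [38 33 42 43 41 36 38 37 37]
210 [21 30 39 37 34 38 30 30 29 35] [42 42 37 36 36 40 35 38 44]
```

>>> drive_tool --commands "0 0 0 -0.07 0;0 0 0 -0.07 0;0 0 0 0 0;0 0 0 0 0;0 0 0 0 0;0 0 0 0 0;0 0 0 0 0;0 0 0 0 0"

```text
time: 34.6
tool_pos: [0.3998, -0.2821, 0.0217]
tool_rot: [0.002, 0.852, 0.524, 0.0]
contact_force: [-0.4, -3.0, 8.0]
gripper_width: 0.265
```

Run:
```python
from lv import *
lv('w20.png')
chk([(234,202),(406,201)])
S=cam('scene');o=cv2.cvtColor(shot('scene','s20.png'),6)
```

```text
t 34.6 fwd/left of orig grip, TCP z (mm) [19.3 -0.7 21.7] yaw 63.21 F [-0.43 -3.04  8.02] M [-0.341  0.055 -0.011] w 0.265
186 [166 179  77  91  95  97  95  95  98  96] [ 97 100  98 102  92  78 137 141  52]
188 [163 178  83  96  94  94  96  95  92  96] [ 99  98  99 101  98  80 138 138  50]
190 [160 183  86  96  95  97  97  95  98  95] [ 97 100 100  99 100  88 139 135  45]
192 [160 183 107 112 111 112 110 110 113 111] [107 104 106 107 107 103 142 133  35]
194 [159 183 137 159 151 157 150 160 157 150] [129 132 131 131 133 129 143 129  36]
196 [152 184 156 158 159 162 159 164 160 164] [139 142 134 142 133 141 146 134  31]
198 [155 192 194 185 192 192 194 196 192 195] [157 157 155 156 155 157 154 130  38]
200 [140 187 188 188 188 189 188 189 189 187] [138 140 137 137 137 135 140 105  36]
202 [ 60 114 115 113 112 115 113 113 115 115] [70 70 66 68 71 66 65 44 40]
204 [35 27 30 32 34 45 33 36 34 33] [33 32 33 33 35 29 33 31 42]
206 [22 34 34 35 33 32 28 39 32 31] [40 36 35 34 31 30 36 24 36]
208 [29 38 23 39 31 34 23 33 31 31] [41 39 35 36 41 29 31 35 31]
210 [36 33 31 33 32 30 28 32 36 37] [41 43 43 36 40 47 35 37 25]
-3 origin [ 0.4476 -0.1849  0.013 ] bottom z back/ramp/lip mm [ 9.5 14.6 23.5] res [-0.  -0.4  0.   0.4]
0 origin [ 0.4463 -0.1875  0.0094] bottom z back/ramp/lip mm [ 9.4  9.4 15.9] res [-0.  -0.4  0.   0.4]
3 origin [ 0.4449 -0.1902  0.006 ] bottom z back/ramp/lip mm [9.5 4.4 8.5] res [-0.  -0.4  0.   0.4]
6 origin [ 0.4435 -0.193   0.0027] bottom z back/ramp/lip mm [ 9.7 -0.4  1.3] res [-0.  -0.4  0.   0.4]
9 origin [ 4.42e-01 -1.96e-01 -4.00e-04] bottom z back/ramp/lip mm [10.1 -5.1 -5.7] res [-0.  -0.4  0.   0.4]
12 origin [ 0.4404 -0.1992 -0.0034] bottom z back/ramp/lip mm [ 10.7  -9.6 -12.6] res [-0.  -0.4  0.   0.4]
```

Run:
```python
from lv import *
import h
W=cam('wrist');s=manip.state()
q=s['tool_rot'];Rt=R.from_quat([q[1],q[2],q[3],q[0]]).as_matrix();tp=np.array(s['tool_pos'])
Rc=Rt.T@W[2];tc=Rt.T@(W[3]-tp)
q2=[7.866e-4,.851455,.524426,1.43e-4];R2=R.from_quat([q2[1],q2[2],q2[3],q2[0]]).as_matrix();t2=np.array([.3911,-.29970,.06513])
W2=(W[0],W[1],R2@Rc,t2+R2@tc)
def edges(f):
    g=cv2.cvtColor(cv2.imread('pics/'+f),6).astype(float)
    # bottom rim edge row (bright->dark) left half, and left/right outer edges just above
    v0=max(range(150,230),key=lambda v:g[v-3:v,262:282].mean()-g[v:v+3,262:282].mean())
    a=g[v0-9:v0-4].mean(0);
    def sub(lo,hi,sg):
        d=np.diff(a[lo:hi])*sg;i=int(np.argmax(d));w=np.clip(d[max(0,i-2):i+3],0,None);return lo+.5+(np.arange(max(0,i-2),max(0,i-2)+len(w))*w).sum()/w.sum()
    return sub(222,262,1),sub(385,425,-1),v0-.5
X=np.array([[-67.5,42,56],[-67.5,-42,56]])/1e3
for f,c,y in(('w2.png',W2,1.104),('w20.png',W,2*np.arctan2(q[2],q[1]))):
    e=edges(f);o=[]
    for th in(0,3,6):
        Rr=R.from_euler('ZY',[y,np.radians(th)]);r=least_squares(lambda p:(proj(c,p+Rr.apply(X))-[(e[0],e[2]),(e[1],e[2])]).ravel(),[.45,-.19,.01])
        o.append(((r.x+Rr.apply([-.0675,0,0]))*1e3).round(1).tolist())
    print(f,np.round(e,2),o)
```

```text
w2.png [254.16 388.49 179.5 ] [[408.1, -265.3, 11.0], [406.8, -267.9, 11.1], [405.5, -270.6, 11.3]]
w20.png [235.18 404.93 201.5 ] [[415.6, -248.3, 7.7], [414.3, -250.9, 7.7], [413.0, -253.5, 8.0]]
```

>>> drive_tool --commands "30 0 0 0 0;40 0 0 0 0;85 0 0 0 0;85 0 0 0 0;85 0 0 0 0;85 0 0 0 0;85 0 0 0 0;85 0 0 0 0"

```text
time: 35.7
tool_pos: [0.3988, -0.2805, 0.0203]
tool_rot: [0.0, 0.852, 0.524, 0.0]
contact_force: [0.3, -0.8, 0.1]
gripper_width: 0.998
```

>>> drive_tool --commands "85 0 0 -0.2 0;85 0 0 -0.5 0;85 0 0 -0.8 0;85 0 0 -0.9 0;85 0 0 -0.9 0;85 0 0 -0.9 0;85 0 0 -0.9 0;85 0 0 0 0"

```text
time: 36.7
tool_pos: [0.4003, -0.2819, 0.1772]
tool_rot: [0.003, 0.852, 0.524, 0.001]
contact_force: [0.7, -0.2, -0.2]
gripper_width: 0.996
```

Run:
```python
from lv import *
st();c=cam('wrist');w=shot('wrist','w21.png');t=shot('top','t21.png');sc=shot('scene','s21.png')
# compare with reference images: differences away from scoop/arm
a=cv2.cvtColor(cv2.imread('pics/t0.png'),6).astype(int);b=cv2.cvtColor(t,6).astype(int)
for nm,(u0,v0,u1,v1) in dict(cans=(130,155,172,235),sprayer=(185,255,235,300),clamp=(268,100,375,152),wrench=(393,190,462,240),box=(172,145,270,240)).items():
    print(nm,'mean abs diff',np.abs(a[v0:v1,u0:u1]-b[v0:v1,u0:u1]-np.median(a[v0:v1,u0:u1]-b[v0:v1,u0:u1])).mean().round(1))
g=cv2.cvtColor(w,6);ch=" .:-=+*#%@"
for v in range(0,260,6): print(f'{v:4d}',''.join(ch[int(min(9,max(0,(int(k)-20)//20)))] for k in g[v,230:480:3]))
o=cv2.cvtColor(cv2.imread('pics/s0.png'),6);print([int(o[v,u])for u,v in((343,161),(355,166),(368,172))],[int(cv2.cvtColor(sc,6)[v,u])for u,v in((343,161),(355,166),(368,172))])
X=np.array([[-106,0,60],[-65,-42,56],[-65,42,56],[75,-42,9],[75,42,9]])/1e3
print(proj(c,T([.4462,-.1885,1.104,.004],X)).round(0).tolist())
```

```text
t 36.7 fwd/left of orig grip, TCP z (mm) [ 19.7  -1.1 177.2] yaw 63.21 F [ 0.69 -0.16 -0.18] M [ 0.003 -0.013 -0.02 ] w 0.996
cans mean abs diff 1.0
sprayer mean abs diff 0.7
clamp mean abs diff 0.6
wrench mean abs diff 6.0
box mean abs diff 0.6
   0 *******= .         .             .                   .                      .      .
   6 *******=  .    :-**************************-. ..      .         .   . . .    .     :
  12 *******-  .  . *-*########################*=+       .  .        .           .     .+
  18 *******-.   . .*-+########################+=+       .             .      .   .    :*
  24 *******:    . .*-=########################+=+                        . .       .  +*
  30 *******:       +=-########################+=+     .   .  .    .       .. ...  .  :**
  36 *******:       +=-*######################*=++          .   .  .. .  .     .      =**
  42 +----==.   ... +=-#######################*-++   .     ..    . .  .   .  .  . .  :***
  48 ===--=-        +=:*######################*-+=               .  . . .     .  .  .=***
  54 ----=--        --:=+*##################
[... 2514 characters left out ...]
==.   ..       . ..      :+***: .******************
 228 +*++*.                   -+=====++*          .    . .  . .   . ..=******************
 234 *****+==--::..             .. ... .   ..                  .  .  .*******************
 240 *********+++++++++*+**++++++=--:...... .  .    ..   ...     ..  -*******************
 246 ****************++***+***********************+++==-::.....     .********************
 252 ************************************************************************************
 258 ++*********************************************************+++++********************
[175, 177, 180] [177, 179, 181]
[[320.0, 190.0], [361.0, 150.0], [278.0, 150.0], [360.0, 5.0], [278.0, 5.0]]
```

Run:
```python
from lv import *
z=np.load('w1.npz');c1=(z['K'],z['d'],z['R'],z['t']);c2=cam('wrist')
a=cv2.imread('pics/w1.png');b=cv2.imread('pics/w21.png')
# rectify both to mat plane and compare wrench (bright) centroid
P=np.array([[.3905,-.299,.012]]);f=np.array([np.cos(1.104),np.sin(1.104)]);l=np.array([f[1],-f[0]])
xs=np.arange(-.06,.2,.001);ys=np.arange(.05,.2,.001);G=np.array([[*(P[0,:2]+x*f+y*l),.012] for x in xs for y in ys])
for im,c in((a,c1),(b,c2)):
    uv=proj(c,G).astype(np.float32).reshape(len(xs),len(ys),2);r=cv2.remap(cv2.cvtColor(im,6),uv[...,0],uv[...,1],1)
    m=(r>125).astype(np.uint8);n,lab,st_,cen=cv2.connectedComponentsWithStats(m)
    print([(s[:5].tolist(),np.round(k,1).tolist()) for s,k in list(zip(st_,cen))[1:] if s[4]>300])
```

```text
[([88, 0, 63, 251, 12218], [125.5, 112.7]), ([54, 18, 52, 198, 3336], [78.1, 120.9])]
[([80, 0, 71, 260, 14526], [121.9, 117.9]), ([48, 22, 51, 195, 3285], [71.5, 123.0])]
```

```bash
python3 -c "
from plant import manip
print(manip.job_done(), manip.state()['time'])"
```

```text
the job is handed in; nothing more can be done
the job is handed in; nothing more can be done
```

All three end mills are in the scrap box, the flap is shut, and the scoop is back on its mat, empty and upright. I handed the job in at about 37 s; no verdict came back.

**Emptying:** The drive rows cannot tilt the tool. So I pushed the flap in with the lip, then raised the gripper so the scoop tipped nose-down in the grip against the top of the opening. The mills went into the box.

**Problems along the way:**
- My first grasp closed above the handle, because the fingertips sit higher than the reported tool point suggests. A second, deeper grasp held.
- After the first withdrawal the flap stayed open, and the picture suggested a mill standing upright was propping it. I tipped the scoop back to about 18° against the sill, pushed the lip in again and drew it out. The flap then closed.

**Setting down:** I lowered the scoop until it was flat on the mat, about 15–20 mm ahead of where it started, then released it. Pressing it flat peaked at 26 N on the wrist reading.

**Last checks:**
- **Load:** the wrist force was about −1.5 to −2 N after emptying, against −4.3 N loaded, and the scoop looked empty.
- **Flap:** its pixels match the starting picture.
- **Scoop:** its outline fits a flat pose on the mat. A rough estimate of its height off the mat read several mm too high, but it gave a similar error before I first lifted it.
- **Cans, sprayer, clamp and box:** unchanged in the top view.
- **Wrench:** this check disagreed. The top view differed there, which I put down to the arm or its shadow. In the wrist view the wrench shifted about 6 mm, but the fixed mat edge shifted about 8 mm, so I take it as unmoved.
- **Gripper and box:** I kept the gripper clear of the box by calculation, but had no direct contact check.

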